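# Return three swapped bench items to their own trays

## Task

The white bottle, the white lidded specimen cup and the thin light-blue carton have been put back in one another's trays. Swap them round so that the bottle stands in the round tray, the cup in the square tray and the carton in the oblong tray with its length along the tray's, each upright, flat on the floor of its tray and about in the middle. The bare black pad is free for parking one of them on the way; set each thing down without dropping it, tip nothing over and leave the tip box and the two timers where they are.

Things in the scene. Friction and masses are not known exactly. Their poses are not given: they have to be found in the camera images.
- bottle_center (a point): Centre (half-way up, 83.5 mm above its underside) of the loose white round bottle, 78 mm across, 167 mm tall; its solid outline is a plain cylinder up to 147 mm, then the white cap, 34 mm across, takes the top 20 mm. Grasp the cap, fingertips 2 to 5 mm above that shoulder so as not to press on it. About 0.45 kg. z up. Starts in the oblong tray; belongs in the round one.
- cup_center (a point): Centre (half-way up, 33 mm above its underside) of the loose white specimen cup with a fixed white lid, 66 mm tall: body 49 mm across, lid 54.6 mm across over the top 12 mm; grasp it by the lid. About 0.06 kg. z up. Starts in the round tray; belongs in the square one.
- carton_center (a point): Centre (half-way up, 52.5 mm above its underside) of the loose thin light-blue carton standing on edge: 26 mm thick along its x, 95 mm long along its y, 105 mm tall along z. Grasp it from above across the 26 mm. About 0.08 kg. Starts in the square tray; belongs in the oblong one with its length (y) along the tray's length (x), either way round.
- round_tray: Round grey plastic tray, 110 mm across, inside 100 mm at the floor; the floor is 3 mm above the bench and the rim is 14 mm high. Fixed to the bench, does not move. Origin: centre of its underside, at bench height; z up. Starts holding the specimen cup.
- square_tray: Square grey plastic tray, 112 x 112 mm, inside 104 x 104 mm; floor 3 mm above the bench, rim 14 mm high (17 mm with its rolled lip). Fixed to the bench, does not move. Origin: centre of its underside, at bench height; z up, x and y along its sides. Starts holding the carton.
- oblong_tray: Oblong grey plastic tray, 144 mm long (its x) by 98 mm wide (its y), inside 136 x 90 mm; floor 3 mm above the bench, rim 14 mm high (17 mm with its rolled lip). Fixed to the bench, does not move. Origin: centre of its underside, at bench height; z up. Starts holding the bottle.
- pad: Bare black square rubber pad without a rim, 110 x 110 mm, 3 mm thick; empty at the start, the free spot. Fixed to the bench, does not move. Origin: centre of its underside, at bench height; z up, x and y along its sides.
- tips: Bystander: open clear box of yellow pipette tips, 93 x 93 x 49 mm, loose. Origin: centre of its underside; z up.
- timer_b: Bystander: black bench timer on its stand, 45 x 75 x 63 mm, loose. Origin: centre of its underside; z up.
- timer_w: Bystander: white bench timer on its stand, 45 x 75 x 63 mm, loose. Origin: centre of its underside; z up.
Mind the look-alikes: they are no part of the job. Several things look just like the part that bears bottle_center: the one meant starts farthest to the robot's right.

How it is judged:
By the outcome, as a careful person would: the job done as asked, in the order asked, and still so for the second after the job is handed in, with the robot touching nothing.
It also fails if it takes over 106 s, if anything falls off the work surface, if the arm or the gripper's body presses on something with over 40 N, if the wrist force passes 120 N, or if a joint passes its speed limit or range.

## Robot

A 7-joint arm with a two-finger parallel gripper is mounted at the origin on a cart in front of the work surface, level with it; the furniture and walls round the work are solid. World frame = base frame: x ahead of the robot, y to its left, z up, the work surface at z = 0. Lengths are in m, angles in rad, forces in N, time in s.
With the tool pointing down it reaches from about 0.425 to 1.025 m from the base axis. Payload 9.4 kg.
Tool frame: the origin (TCP) lies at the very end of the fingers, on their centre line; the grasp point (between the pads) lies r.grip_depth behind it (r.grip_depth is the distance from the TCP to the grasp point, in m); z points along the fingers, x is the direction in which the jaws open and shut, and the axes are right-handed (so a half turn about z gives the same grasp; the last joint's range is limited). The gripper opens to 93 mm and grips with 3 to 60 N. Pads are 15 mm wide; open, the fingers measure 128 mm over their backs; the gripper's body (75 mm by 188 mm) begins 65 mm behind the grasp point.
Start: joints at [1.121, 0.599, -0.003, 1.599, 0.002, 0.943, -0.08], TCP at [0.264, -0.675, 0.182] pointing down, gripper open.
Joint ranges: [-2.57, 2.57], [-0.35, 1.97], [-1.29, 1.29], [0.11, 2.56], [-1.05, 4.19], [0.11, 1.86], [-2.63, 2.63]. Speed limits (rad/s): [2.22, 2.22, 3.01, 3.01, 3.14, 3.14, 3.14].

## Interface

Orientations are given as a unit quaternion [x, y, z, w].
In Python, from cell import r gives the robot as it stands.
- The arm moves only by the tool step_arm, never from a script. Its argument "steps" is a list of rows, each an object with "translation": the shift along the world's x, y, z in units of 0.5 m (1.0 is 0.5 m), a list of three; "turn": the turn, a rotation vector about the world's x, y, z in units of 0.12 rad (1.0 is 0.12 rad), a list of three; "jaw": the opening, from -1 (shut) to 1 (fully open). In form: [{"translation": [dx, dy, dz], "turn": [ax, ay, az], "jaw": jaw}, ...]. A call has exactly 10 rows; each row shifts and turns the pose as measured when the row begins; what a row does not reach is not made up. A row lasts 1/10 s, in which the tool goes at most 50 mm and 8.59 degrees, less where a joint would pass 70% of its speed; a pose out of reach is approached as far as the arm can. A call with a number of a shift or a turn outside -1 to 1 is refused whole. A call with a gripper value outside its range is refused whole. The fingers move at their own pace and stop on an object; "newtons" is the grip in N (left out, the last holds). Time passes only in rows, so rows that do not move let the fingers close, or fill a call up. It gives the time, the measured TCP pose, the force and the opening at its end, in the units of the state.
- r.sense(): the state, without advancing time (a new reading comes with each control period).
- r.capture(name): name is "scene" or "top"; returns (picture, depth): 384x512x3 uint8, red, green, blue; 384x512 float32, m along the optical axis (not along the pixel's ray), 0 where there is no reading.
- r.camera_params(name): a dict with "intrinsics" (3x3 intrinsics, pixels), "R" (3x3) and "t" (3): a world point X has camera coordinates R X + t. Camera axes: x right, y down, z forward; pixel columns grow to the right and rows downward; lengths in m; the calibration is good to about 2 mm. A picture is of the moment at which its call begins. camera_params takes no time and is no camera call.
- r.close_job(): hands the job in, once; it reports no verdict.
The state is a dict: "t": time; "qpos": joint angles; "qd": joint speeds; "joint_efforts": joint torques, N m; "position": TCP position; "eef_rot": TCP orientation; "ft_force": force on the tool from outside, world axes, zero at the start; "moment": the same for the moment, N m; "finger_gap": opening from 0.0 (shut) to 1.0 (fully open).
Only numpy, scipy, OpenCV 4.12 (cv2) and the standard library are available. Lean on these libraries where they do the work, as an engineer would, in place of code of your own. Each camera call takes 0.05 s, during which the arm holds its last target.

## Working session

There is one attempt and no reset: what is moved stays moved. The work goes in short steps, Python scripts to look and compute and a tool call to move; the robot and the scene stay as the last step left them, time stands still between calls to the robot, and variables do not carry over. Pictures are saved under pics/ and viewed, and the job is handed in when it is done.

Besides the shell and the picture viewer there is one more tool, called as a command line: name --argument value ..., lists and objects as JSON in quotes. step_arm: Moves the arm, as the interface text tells. Its arguments: {"type":"object","properties":{"steps":{"type":"array"},"newtons":{"type":"number"}},"required":["steps"]}

```bash
mkdir -p pics; ls
python3 - <<'E'
from cell import r
import cv2,numpy as np
for n in("scene","top"):
    p,d=r.capture(n); cv2.imwrite(f"pics/{n}0.png",p[:,:,::-1]); np.savez(f"{n}0.npz",p=p,d=d)
    c=r.camera_params(n); print(n,c)
print(r.sense(), r.grip_depth)
E
```

```text
pics
scene {'intrinsics': array([[463.54013745,   0.        , 253.83981375],
       [  0.        , 463.54013745, 191.25911706],
       [  0.        ,   0.        ,   1.        ]]), 'R': array([[ 0.09309068, -0.99542454, -0.02154332],
       [-0.70494898, -0.05061495, -0.70744969],
       [ 0.70312237,  0.08104392, -0.70643529]]), 't': array([0.01017108, 0.39093323, 1.48534961])}
top {'intrinsics': array([[497.99728315,   0.        , 258.40572606],
       [  0.        , 497.99728315, 197.95985286],
       [  0.        ,   0.        ,   1.        ]]), 'R': array([[ 0.23450071, -0.97205528, -0.0108604 ],
       [-0.86555659, -0.2036971 , -0.45751424],
       [ 0.44251691,  0.1166877 , -0.88913597]]), 't': array([-0.07771552,  0.44317809,  1.56415881])}
{'t': 0.1, 'qpos': array([ 1.12130551,  0.6000582 , -0.0025491 ,  1.59999529,  0.00179226,
        0.9428619 , -0.07978003]), 'qd': array([-0.00021848, -0.00104662,  0.00052492, -0.00122808,  0.00101676,
        0.00221321,  0.00050865]), 'joint_efforts': array([ 5.75061378e-03, -7.66547799e+01,  1.50183231e+00, -2.52938265e+01,
       -5.23767562e-02,  1.35928817e-02,  3.78081472e-05]), 'position': array([ 0.26388656, -0.6747938 ,  0.1808563 ]), 'eef_rot': array([ 8.25920258e-01, -5.63786566e-01, -5.75594453e-04, -3.23449511e-04]), 'ft_force': array([-0.66745332,  0.1143133 , -0.4588554 ]), 'moment': array([0.03837624, 0.00396128, 0.00380301]), 'finger_gap': 0.9963177307644709} 0.0188
```

View pics/scene0.png

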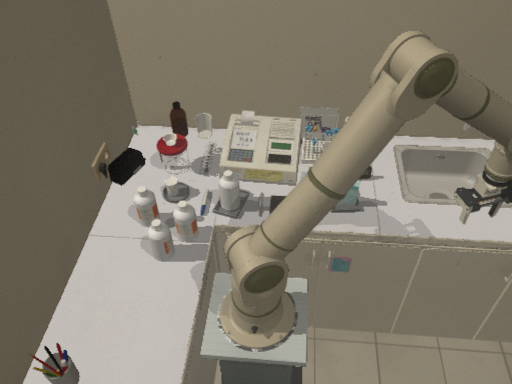

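View pics/top0.png

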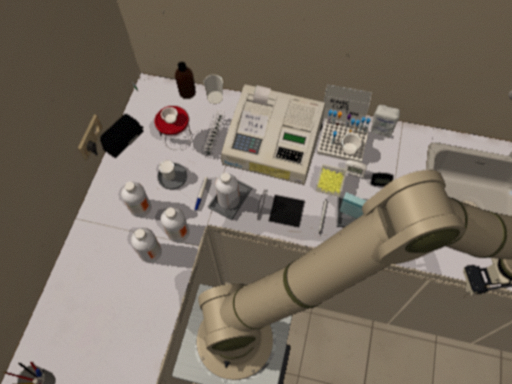

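Both pictures show the work area. Four white bottles could be mistaken for the target. In the top view they are at (135,196), (174,222), (144,242) and (227,188). The last is farthest to the robot's right and stands in the oblong tray, so that's my choice. White round things that could be the cup: (167,168) in the round tray, plus cups near (168,116) and (352,143). Blue carton: (350,208), in the square tray and partly hidden by the arm. I'll check this in close crops.

Run:
```python
import cv2,numpy as np
t=cv2.imread("pics/top0.png");s=cv2.imread("pics/scene0.png")
a=cv2.resize(t[140:260,100:260],(800,600),interpolation=cv2.INTER_CUBIC)
b=cv2.resize(t[140:260,240:400],(800,600),interpolation=cv2.INTER_CUBIC)
cv2.imwrite("pics/a.png",a);cv2.imwrite("pics/b.png",b)
cv2.imwrite("pics/c.png",cv2.resize(s[130:250,130:290],(800,600),interpolation=cv2.INTER_CUBIC))
```

```text
(no output)
```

View pics/a.png

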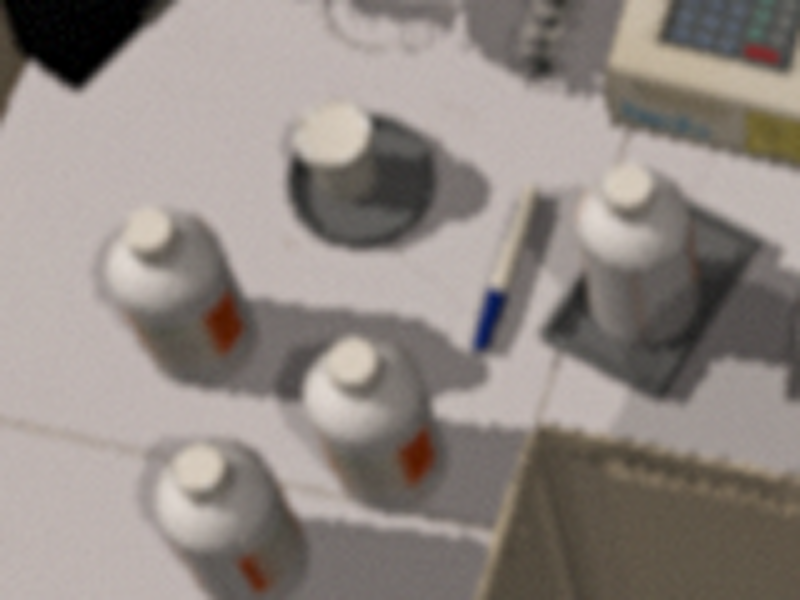

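View pics/b.png

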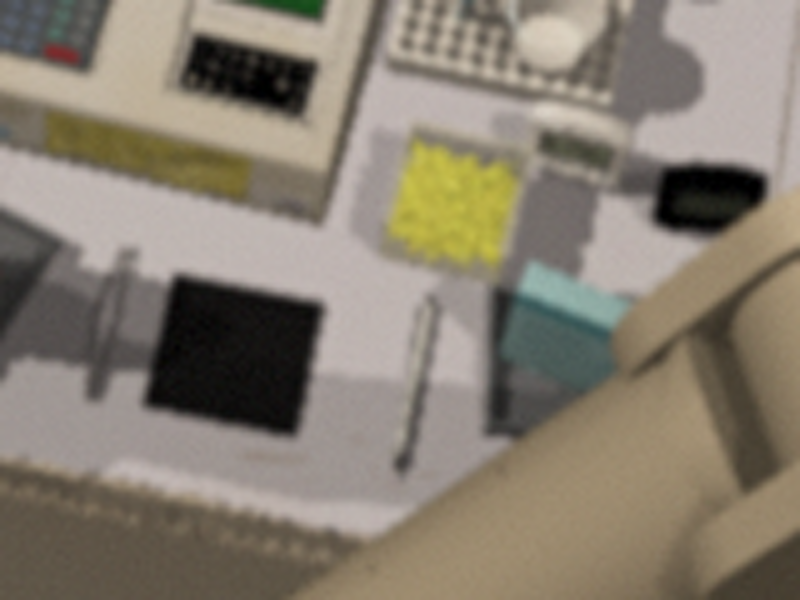

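View pics/c.png

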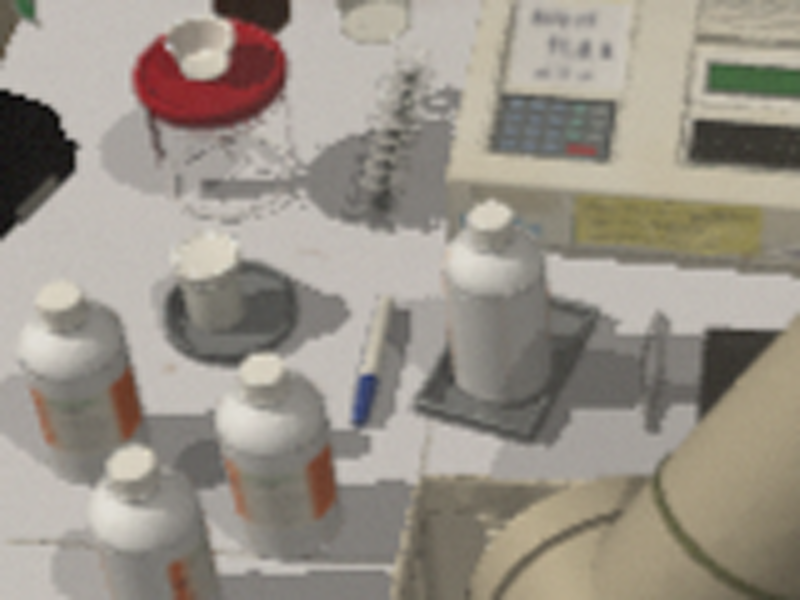

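The crops confirm it. The bottle in the oblong tray is at about (227,188), the cup in the round tray at about (167,168), and the black pad at about (287,211). The arm still covers the square tray and carton. Next I'll measure.

```bash
cat > h.py <<'E'
import numpy as np,cv2
from cell import r
def world(n,d):
    c=r.camera_params(n);K=c["intrinsics"];v,u=np.mgrid[:384,:512]
    X=np.stack([(u-K[0,2])/K[0,0]*d,(v-K[1,2])/K[1,1]*d,d],-1)
    return (X-c["t"])@c["R"]   # R^T(X-t)
def ray(n,uv,z):
    c=r.camera_params(n);K=c["intrinsics"];R=c["R"]
    uv=np.atleast_2d(np.asarray(uv,float))
    dirs=np.c_[(uv[:,0]-K[0,2])/K[0,0],(uv[:,1]-K[1,2])/K[1,1],np.ones(len(uv))]@R
    o=-R.T@c["t"]
    return o+dirs*((z-o[2])/dirs[:,2])[:,None]
def proj(n,X):
    c=r.camera_params(n);Y=np.atleast_2d(X)@c["R"].T+c["t"];Y=Y@c["intrinsics"].T;return Y[:,:2]/Y[:,2:]
def cap(n,tag):
    p,d=r.capture(n);cv2.imwrite(f"pics/{n}{tag}.png",p[:,:,::-1]);np.savez(f"{n}{tag}.npz",p=p,d=d);return p,d
E
python3 - <<'E'
from h import *
for n in("scene","top"):
    f=np.load(n+"0.npz");p,d=f["p"],f["d"];W=world(n,d)
    ok=(d>0)
    def near(uv,z,lo,hi,rad,thr=None):
        c=ray(n,uv,z)[0]
        m=ok&(np.hypot(W[...,0]-c[0],W[...,1]-c[1])<rad)&(W[...,2]>lo)&(W[...,2]<hi)
        v,u=np.nonzero(m);
        if len(u)<3: print("few",len(u));return
        (cu,cv_),_=cv2.minEnclosingCircle(np.c_[u,v].astype(np.float32))
        print(n,uv,"n",len(u),"z",np.median(W[m][:,2]).round(4),"cen",ray(n,[u.mean(),v.mean()],z)[0].round(4),"bbox",W[m].min(0).round(3),W[m].max(0).round(3))
    P={"scene":{"bot":(228,174),"cup":(171,181)},"top":{"bot":(226,177),"cup":(166.5,167)}}[n]
    near(P["bot"],.170,.160,.185,.04)
    near(P["cup"],.069,.060,.08,.045)
    for uv in {"scene":[(147,190),(184,206),(158,224)],"top":[(130,186),(171,212),(140,234)]}[n]:
        near(uv,.167,.157,.182,.04)
    g=ok&(p.min(-1)>150)&(np.abs(W[...,2])<.012)&(W[...,0]>.4)&(W[...,0]<.8)
    print("bench z",np.median(W[g][:,2]),W[g][:,2].std())
E
```

```text
scene (228, 174) n 58 z 0.1696 cen [0.4639 0.1477 0.17  ] bbox [0.449 0.132 0.16 ] [0.491 0.165 0.177]
scene (171, 181) n 123 z 0.0689 cen [0.5126 0.3871 0.069 ] bbox [0.486 0.362 0.06 ] [0.548 0.414 0.077]
scene (147, 190) n 64 z 0.1663 cen [0.3614 0.4444 0.167 ] bbox [0.348 0.43  0.157] [0.382 0.462 0.174]
scene (184, 206) n 67 z 0.166 cen [0.3006 0.2841 0.167 ] bbox [0.284 0.27  0.157] [0.324 0.301 0.173]
scene (158, 224) n 76 z 0.1662 cen [0.2097 0.3543 0.167 ] bbox [0.192 0.338 0.157] [0.23  0.372 0.175]
bench z -0.0004171662229088595 0.003399776471656997
top (226, 177) n 81 z 0.1687 cen [0.4679 0.1428 0.17  ] bbox [0.455 0.128 0.16 ] [0.488 0.159 0.179]
top (166.5, 167) n 165 z 0.0682 cen [0.5168 0.3825 0.069 ] bbox [0.492 0.357 0.06 ] [0.545 0.409 0.078]
top (130, 186) n 79 z 0.1663 cen [0.3669 0.4402 0.167 ] bbox [0.352 0.425 0.157] [0.384 0.457 0.174]
top (171, 212) n 91 z 0.1662 cen [0.3059 0.2799 0.167 ] bbox [0.291 0.264 0.157] [0.324 0.298 0.175]
top (140, 234) n 92 z 0.1661 cen [0.2149 0.3502 0.167 ] bbox [0.2   0.333 0.158] [0.233 0.368 0.176]
bench z -0.000658203437880417 0.004084423846269644
```

```bash
cat > trays.py <<'E'
import sys
from h import *
tag=sys.argv[1]
def tops(W,d,c,zt,rad,n):
    m=(d>0)&(np.hypot(W[...,0]-c[0],W[...,1]-c[1])<rad)&(abs(W[...,2]-zt)<.005)
    v,u=np.nonzero(m);q=ray(n,np.c_[u,v],zt)
    if len(q)<8: return None
    (x,y),rr=cv2.minEnclosingCircle((q[:,:2]*1000).astype(np.float32));return q[:,:2].mean(0).round(4),(round(x,1),round(y,1),round(rr,1)),len(u)
if __name__=="__main__":
  for n in("scene","top"):
    f=np.load(n+tag+".npz");p,d=f["p"],f["d"];W=world(n,d)
    print(n,"cap",tops(W,d,(.466,.145),.170,.035,n),"lid",tops(W,d,(.515,.385),.069,.04,n))
    hsv=cv2.cvtColor(p,cv2.COLOR_RGB2HSV)
    g=ray(n,np.stack(np.meshgrid(np.arange(512),np.arange(384)),-1).reshape(-1,2),.007).reshape(384,512,3)
    dark=((hsv[...,2]<115)&(W[...,2]<.025)&(d>0)).astype(np.uint8)
    vis=p[:,:,::-1].copy();vis[dark>0]=(0,0,255)
    cv2.imwrite(f"pics/dark_{n}{tag}.png",cv2.resize(vis[110:280,110:400],None,fx=2.7,fy=2.7,interpolation=cv2.INTER_NEAREST))
E
python3 trays.py 0
python3 - <<'E'
import numpy as np
f=np.load("top0.npz");p=f["p"]
for uv in [(175,183),(180,176),(240,195),(228,208),(287,211),(195,183),(300,180),(222,195),(290,240),(345,222)]: print(uv,p[uv[1],uv[0]])
f=np.load("scene0.npz");p=f["p"]
print("sc")
for uv in [(185,192),(178,198),(245,195),(228,213),(280,203),(255,205)]: print(uv,p[uv[1],uv[0]])
E
```

```text
scene cap (array([0.4648, 0.1477]), (465.7, 149.9, 19.5), 45) lid (array([0.515 , 0.3872]), (513.9, 385.1, 31.3), 99)
top cap (array([0.4695, 0.1437]), (470.3, 143.9, 16.7), 62) lid (array([0.518 , 0.3822]), (517.6, 381.5, 29.0), 131)
(175, 183) [95 92 91]
(180, 176) [57 53 52]
(240, 195) [52 48 45]
(228, 208) [67 63 60]
(287, 211) [16 15 15]
(195, 183) [169 161 157]
(300, 180) [117 107 100]
(222, 195) [108 101  97]
(290, 240) [183 172 165]
(345, 222) [77 75 73]
sc
(185, 192) [83 83 79]
(178, 198) [115 114 110]
(245, 195) [113 113 106]
(228, 213) [111 111 104]
(280, 203) [139 129 107]
(255, 205) [107 102 100]
```

View pics/dark_top0.png

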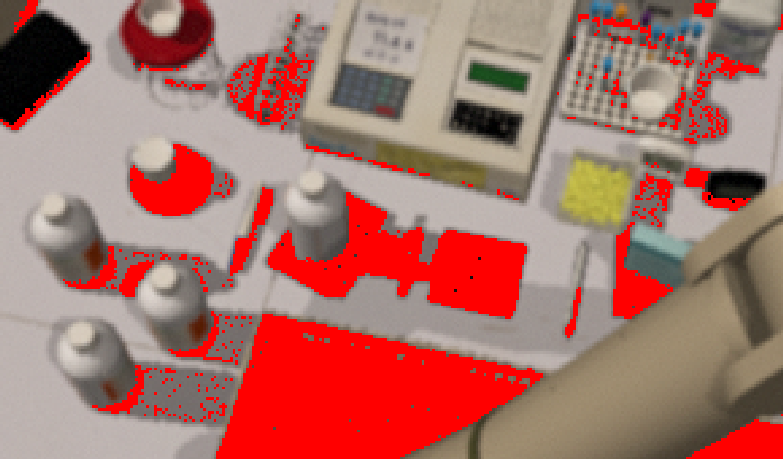

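View pics/dark_scene0.png

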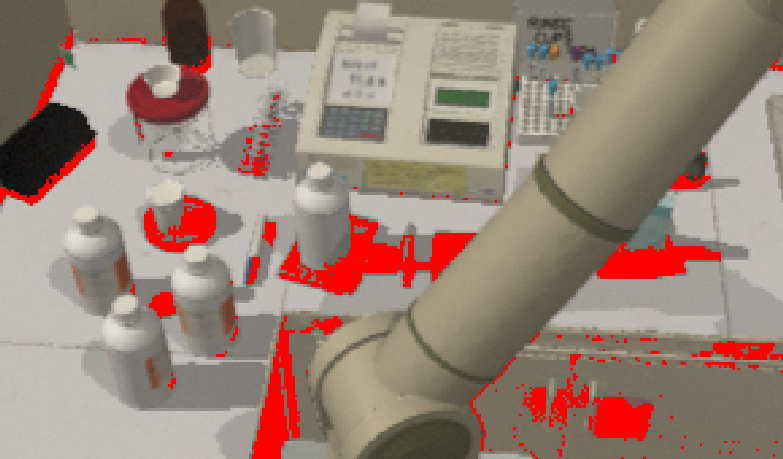

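```bash
cat > fit.py <<'E'
from h import *
import sys
tag=sys.argv[1]
def comp(n,thr,z,seed,rad,op=3):
    f=np.load(n+tag+".npz");p,d=f["p"],f["d"];W=world(n,d)
    V=p.max(-1);c=ray(n,seed,z)[0]
    m=((V<thr)&(np.hypot(W[...,0]-c[0],W[...,1]-c[1])<rad)&(W[...,2]<.03)&(d>0)).astype(np.uint8)
    m=cv2.morphologyEx(m,cv2.MORPH_OPEN,np.ones((op,op),np.uint8))
    cn,_=cv2.findContours(m,cv2.RETR_EXTERNAL,cv2.CHAIN_APPROX_NONE)
    k=max(cn,key=cv2.contourArea)[:,0,:];return k
def rect(n,k,z):
    q=ray(n,k,z)[:,:2]*1000
    return cv2.minAreaRect(cv2.convexHull(q.astype(np.float32)))
if __name__=="__main__":
    k=comp("top",100,.007,(176,175),.075)
    q=ray("top",k,.007)[:,:2]*1000
    print("round top",cv2.minEnclosingCircle(q.astype(np.float32)),cv2.fitEllipse(cv2.convexHull(q.astype(np.float32))))
    k=comp("scene",125,.007,(178,193),.075)
    q=ray("scene",k,.007)[:,:2]*1000
    print("round scene",cv2.minEnclosingCircle(q.astype(np.float32)),cv2.fitEllipse(cv2.convexHull(q.astype(np.float32))))
    for t in(60,85): print("pad",t,rect("top",comp("top",t,.003,(287,211),.09),.003))
    for t in(80,90,100): print("obl top",t,rect("top",comp("top",t,.007,(238,202),.095,5),.007))
    # manual corners
    print("obl man top",ray("top",[(209,206.4),(232,219.4),(253,188.6)],.008).round(4))
    print("obl man scene",ray("scene",[(130+416/5,130+405/5),(130+530/5,130+440/5),(130+597/5,130+312/5)],.008).round(4))
    print(proj("top",[[.27,-.675,.18]]))
    f=np.load("top"+tag+".npz");W=world("top",f["d"])
    print("thin thing z,x,y");
    for v in range(188,224,4):
        print([ (W[v,u]*1000).astype(int).tolist() for u in range(257,270,3)])
E
python3 fit.py 0
```

```text
round top ((512.6354370117188, 369.95111083984375), 56.528602600097656) ((515.3587646484375, 369.09735107421875), (103.66368865966797, 112.95879364013672), 159.6576690673828)
round scene ((516.033447265625, 373.5558776855469), 59.25839614868164) ((516.9998168945312, 373.2430419921875), (110.02754974365234, 118.28295135498047), 121.66827392578125)
pad 60 ((474.9751892089844, -66.19630432128906), (109.50902557373047, 102.8833999633789), 89.53138732910156)
pad 85 ((474.5819396972656, -64.46821594238281), (105.58098602294922, 115.16729736328125), 0.4908393323421478)
obl top 80 ((477.505126953125, 98.80452728271484), (31.401308059692383, 73.39775085449219), 82.9187240600586)
obl top 90 ((462.12176513671875, 93.19568634033203), (98.416015625, 132.99195861816406), 27.62088966369629)
obl top 100 ((450.39105224609375, 105.06238555908203), (140.55804443359375, 155.05026245117188), 49.36995315551758)
obl man top [[0.4253 0.2031 0.008 ]
 [0.395  0.1104 0.008 ]
 [0.5308 0.0681 0.008 ]]
obl man scene [[0.4232 0.2076 0.008 ]
 [0.3938 0.1151 0.008 ]
 [0.5344 0.0779 0.008 ]]
[[478.92289348 289.16813495]]
thin thing z,x,y
[[540, 55, 0], [545, 45, -4], [545, 34, 0], [549, 24, -1], [549, 13, 2]]
[[524, 51, 0], [525, 40, 3], [526, 29, 6], [531, 20, 0], [539, 10, -8]]
[[510, 48, -4], [512, 37, -1], [513, 26, 0], [518, 16, -3], [517, 5, 2]]
[[493, 44, 0], [496, 34, -2], [498, 23, -1], [504, 13, -7], [505, 2, -5]]
[[476, 40, 1], [476, 29, 7], [476, 18, 11], [485, 9, 0], [486, -1, 1]]
[[463, 37, -2], [465, 26, -1], [465, 15, 2], [470, 5, -2], [472, -4, -1]]
[[443, 31, 7], [446, 21, 6], [447, 11, 8], [455, 2, -2], [456, -8, 0]]
[[427, 28, 7], [435, 19, -3], [-290, -167, 1592], [439, -1, -2], [438, -12, 6]]
[[417, 25, -1], [419, 15, 0], [424, 5, -7], [424, -4, -2], [424, -15, 2]]
```

Estimates, averaged over the two views (which differ by about 4 mm):

| Item | x (m) | y (m) | Other |
|---|---|---|---|
| Cup | .516 | .384 | |
| Round tray | .516 | .371 | |
| Bottle | .467 | .146 | |
| Oblong tray | .4785 | .139 | long axis at about -17° |
| Pad | .475 | -.064 | |

Plan: cup to pad, bottle to round tray, carton to oblong tray, then cup to square tray. First I'll swing towards the cup, rising.

step_arm --steps '[{"translation": [0.03, 0.05, 0.06], "turn": [0, 0, 0], "jaw": 1}, {"translation": [0.04, 0.06, 0.06], "turn": [0, 0, 0.5], "jaw": 1}, {"translation": [0.04, 0.06, 0.06], "turn": [0, 0, 1], "jaw": 1}, {"translation": [0.04, 0.07, 0.05], "turn": [0, 0, 1], "jaw": 1}, {"translation": [0.04, 0.08, 0.03], "turn": [0, 0, 1], "jaw": 1}, {"translation": [0.05, 0.08, 0], "turn": [0, 0, 1], "jaw": 1}, {"translation": [0.05, 0.08, 0], "turn": [0, 0, 1], "jaw": 1}, {"translation": [0.05, 0.08, 0], "turn": [0, 0, 1], "jaw": 1}, {"translation": [0.05, 0.08, 0], "turn": [0, 0, 1], "jaw": 1}, {"translation": [0.05, 0.08, 0], "turn": [0, 0, 1], "jaw": 1}]' --newtons 15

```text
t: 1.1
position: [0.4819, -0.3048, 0.3112]
eef_rot: [0.997, -0.076, -0.004, 0.004]
ft_force: [0.9, 0.0, 0.2]
finger_gap: 1.002
```

step_arm --steps '[{"translation": [0.02, 0.09, 0], "turn": [0, 0, 0.5], "jaw": 1}, {"translation": [0.02, 0.09, 0], "turn": [0, 0, 0.5], "jaw": 1}, {"translation": [0.02, 0.09, 0], "turn": [0, 0, 0.5], "jaw": 1}, {"translation": [0, 0.1, 0], "turn": [0, 0, 0.5], "jaw": 1}, {"translation": [0, 0.1, 0], "turn": [0, 0, 0.5], "jaw": 1}, {"translation": [0, 0.1, 0], "turn": [0, 0, 0.5], "jaw": 1}, {"translation": [0, 0.1, 0], "turn": [0, 0, 0.5], "jaw": 1}, {"translation": [0, 0.1, 0], "turn": [0, 0, 0.5], "jaw": 1}, {"translation": [0, 0.1, 0], "turn": [0, 0, 0.5], "jaw": 1}, {"translation": [0, 0.1, 0], "turn": [0, 0, 0], "jaw": 1}]'

```text
t: 2.1
position: [0.5116, 0.1856, 0.3094]
eef_rot: [0.979, 0.205, -0.003, 0.005]
ft_force: [0.3, -0.1, -0.7]
finger_gap: 0.998
```

Run:
```python
from h import *
for n in("scene","top"): cap(n,"1")
print(r.sense()["position"],r.sense()["qpos"])
a=cv2.imread("pics/top1.png");cv2.imwrite("pics/top1b.png",cv2.resize(a[140:260,290:450],(800,600),interpolation=cv2.INTER_CUBIC))
a=cv2.imread("pics/scene1.png");cv2.imwrite("pics/scene1b.png",cv2.resize(a[140:260,260:420],(800,600),interpolation=cv2.INTER_CUBIC))
```

```text
[0.510381   0.19167868 0.30972773] [ 0.03452185  0.31497419 -0.65891556  1.81727223  0.21865647  1.08934804
 -0.28223139]
```

View pics/top1.png

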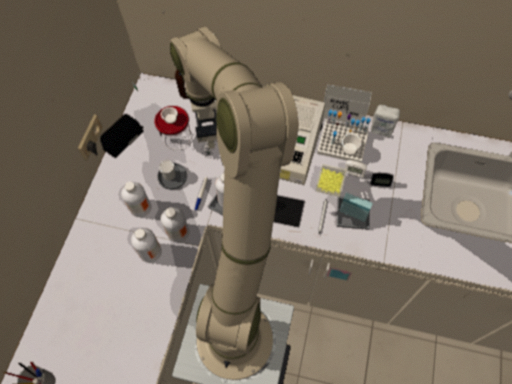

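View pics/top1b.png

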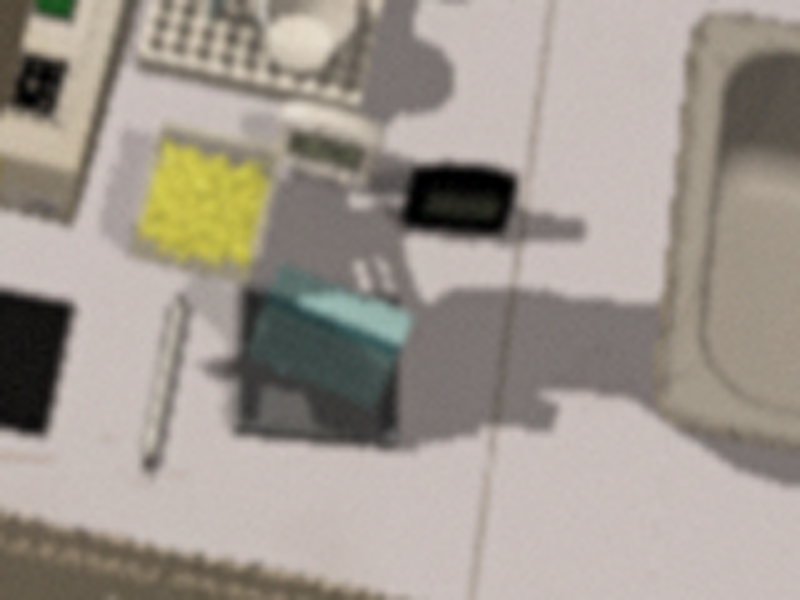

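View pics/scene1b.png

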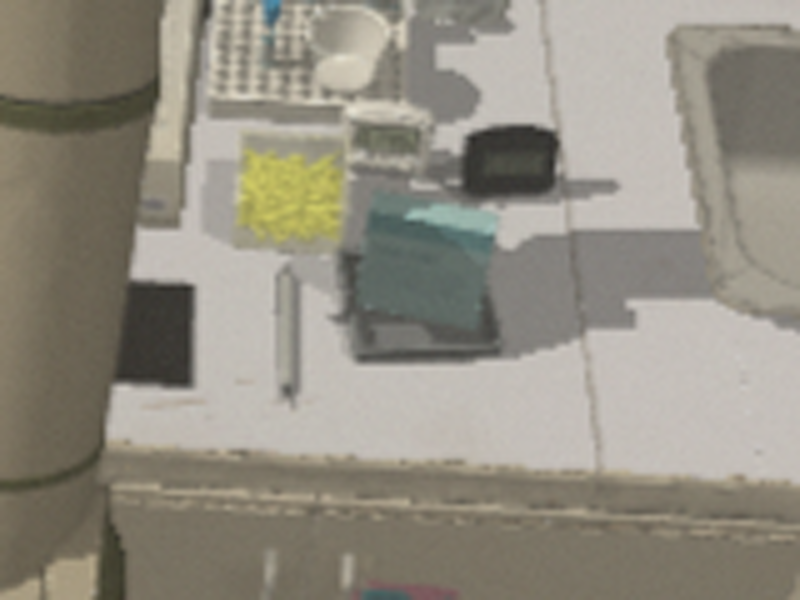

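The pictures show the carton's top face at about top px (345–372, 194–210). The square tray's visible corners are at top px (338,226) and (369,229), with the tip box and timers just behind.

```bash
cat > carton.py <<'E'
from h import *
import sys
tag=sys.argv[1]; zt=float(sys.argv[2]) if len(sys.argv)>2 else .108
for n in("scene","top"):
    f=np.load(n+tag+".npz");p,d=f["p"].astype(int),f["d"];W=world(n,d)
    blue=(d>0)&(p[...,2]-p[...,0]>12)&(W[...,0]>.3)&(W[...,0]<.65)&(W[...,2]>.02)&(W[...,2]<.14)
    m=blue&(abs(W[...,2]-zt)<.006)
    v,u=np.nonzero(m);q=ray(n,np.c_[u,v],zt)[:,:2]*1000
    print(n,len(u),"all",blue.sum(),cv2.minAreaRect(q.astype(np.float32)),"mean",q.mean(0).round(1))
    C=np.cov(q.T);w,e=np.linalg.eigh(C);print("axis deg",np.degrees(np.arctan2(e[1,1],e[0,1])), "len est",np.sqrt(12*w))
E
python3 carton.py 1
python3 - <<'E'
from h import *
a=np.array([(245,287),(240,432),(397,443)])/5+[290,140]
print("sq top",ray("top",a,.008).round(4))
a=np.array([(340,255),(357,358),(498,352)])/5+[260,140]
print("sq scene",ray("scene",a,.008).round(4))
for n,uv in(("top",(287,211)),):
    print(ray(n,uv,.003))
a=np.array([(170,275),(323,303),(297,435),(147,405)])/5+[240,140]
print("pad top",ray("top",a,.003).round(4),ray("top",a,.003).mean(0))
print("pad scene right edge",ray("scene",np.array([(193,284),(192,384)])/5+[260,140],.003))
print("pot", ray("top",(172,120),.1), ray("scene",(172,145),.1))
for n,uv in(("top",(331,180)),("top",(355,168)),("top",(382,180))): print(ray(n,uv,.05))
E
```

```text
scene 88 all 161 ((508.8339538574219, -293.3079528808594), (89.50222778320312, 31.409595489501953), 81.59915924072266) mean [ 508.2 -303. ]
axis deg 84.52057613511559 len est [27.02911862 81.56705093]
top 152 all 276 ((515.363525390625, -298.86187744140625), (91.02672576904297, 27.31993865966797), 76.66368865966797) mean [ 513.5 -301.1]
axis deg 79.433533771547 len est [23.53650067 91.59933557]
sq top [[ 0.5665 -0.2397  0.008 ]
 [ 0.4537 -0.2547  0.008 ]
 [ 0.4704 -0.3616  0.008 ]]
sq scene [[ 0.5649 -0.2357  0.008 ]
 [ 0.4535 -0.2465  0.008 ]
 [ 0.4677 -0.3542  0.008 ]]
[[ 0.47354246 -0.06987721  0.003     ]]
pad top [[ 0.5253 -0.011   0.003 ]
 [ 0.5283 -0.1225  0.003 ]
 [ 0.423  -0.1248  0.003 ]
 [ 0.4213 -0.018   0.003 ]] [ 0.47449667 -0.06906651  0.003     ]
pad scene right edge [[ 0.52882679 -0.11940423  0.003     ]
 [ 0.42190692 -0.12132822  0.003     ]]
pot [[0.69300905 0.41277492 0.1       ]] [[0.6988475 0.4174828 0.1      ]]
[[ 0.60593324 -0.19895982  0.05      ]]
[[ 0.67426721 -0.27424308  0.05      ]]
[[ 0.64711841 -0.37436221  0.05      ]]
```

step_arm --steps '[{"translation": [0.0, 0.09, 0], "turn": [0, 0, 0], "jaw": 1}, {"translation": [0.0, 0.09, 0], "turn": [0, 0, 0], "jaw": 1}, {"translation": [0.01, 0.09, 0], "turn": [0, 0, 0], "jaw": 1}, {"translation": [0.0, 0.07, -0.06], "turn": [0, 0, 0], "jaw": 1}, {"translation": [0, 0.04, -0.08], "turn": [0, 0, 0], "jaw": 1}, {"translation": [0, 0, -0.09], "turn": [0, 0, 0], "jaw": 1}, {"translation": [0, 0, -0.07], "turn": [0, 0, 0], "jaw": 1}, {"translation": [0, 0, -0.04], "turn": [0, 0, 0], "jaw": 1}, {"translation": [0, 0, 0], "turn": [0, 0, 0], "jaw": 1}, {"translation": [0, 0, 0], "turn": [0, 0, 0], "jaw": 1}]'

```text
t: 3.2
position: [0.5145, 0.3828, 0.1311]
eef_rot: [0.978, 0.208, -0.005, 0.004]
ft_force: [-0.6, 0.2, 0.0]
finger_gap: 1.003
```

```bash
cat > st.py <<'E'
from h import *
from scipy.spatial.transform import Rotation as R
s=r.sense();M=R.from_quat(s["eef_rot"]).as_matrix()
print("t",round(s["t"],2),"pos",s["position"].round(4),"yaw",np.degrees(np.arctan2(M[1,0],M[0,0])).round(2),"z",M[:,2].round(4),"q",s["qpos"].round(2),"F",s["ft_force"].round(1),"gap mm",round(s["finger_gap"]*93,1))
E
python3 st.py
```

```text
t 3.2 pos [0.5145 0.3828 0.1311] yaw 24.02 z [-0.0074 -0.0094 -0.9999] q [-0.35  0.62 -0.58  1.81  0.44  0.85 -0.73] F [-0.6  0.2  0. ] gap mm 93.3
```

Run:
```python
from h import *
P=[]
for n in("scene","top"):
    p,d=cap(n,"2");b=p[:,:,::-1].copy()
    c=proj(n,[[.516,.384,.069]])[0]
    x,y=int(c[0]),int(c[1]);P.append(cv2.resize(b[y-40:y+40,x-40:x+40],(400,400),interpolation=cv2.INTER_CUBIC))
cv2.imwrite("pics/v2.png",np.hstack(P))
```

```text
(no output)
```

View pics/v2.png

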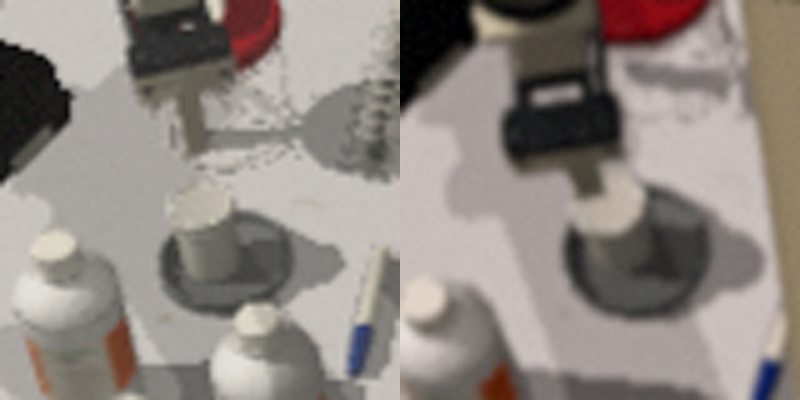

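The near finger is directly above the near side of the cup lid (left half at about (200,190), right half at about (600,195)), which fits the plan. I'll go down and grasp.

step_arm --steps '[{"translation": [0.003, 0.002, -0.06], "turn": [0, 0, 0], "jaw": 1}, {"translation": [0, 0, -0.06], "turn": [0, 0, 0], "jaw": 1}, {"translation": [0, 0, -0.04], "turn": [0, 0, 0], "jaw": 1}, {"translation": [0, 0, -0.01], "turn": [0, 0, 0], "jaw": 1}, {"translation": [0, 0, 0], "turn": [0, 0, 0], "jaw": -1}, {"translation": [0, 0, 0], "turn": [0, 0, 0], "jaw": -1}, {"translation": [0, 0, 0], "turn": [0, 0, 0], "jaw": -1}, {"translation": [0, 0, 0], "turn": [0, 0, 0], "jaw": -1}, {"translation": [0, 0, 0], "turn": [0, 0, 0], "jaw": -1}, {"translation": [0, 0, 0], "turn": [0, 0, 0], "jaw": -1}]' --newtons 12

```text
t: 4.3
position: [0.5245, 0.3884, 0.0592]
eef_rot: [0.979, 0.206, 0.006, -0.001]
ft_force: [-0.3, -0.1, 0.1]
finger_gap: 0.531
```

```bash
python3 st.py
```

```text
t 4.3 pos [0.5245 0.3884 0.0592] yaw 23.74 z [ 0.0121  0.0045 -0.9999] q [-0.39  0.7  -0.52  1.86  0.52  0.71 -0.8 ] F [-0.3 -0.1  0.1] gap mm 49.4
```

```bash
python3 - <<'E'
from h import *
P=[]
for n in("scene","top"):
    p,d=cap(n,"3");b=p[:,:,::-1].copy()
    c=proj(n,[[.516,.384,.069]])[0]
    x,y=int(c[0]),int(c[1]);P.append(cv2.resize(b[y-30:y+30,x-30:x+30],(400,400),interpolation=cv2.INTER_CUBIC))
cv2.imwrite("pics/v3.png",np.hstack(P))
E
python3 st.py
```

```text
t 4.4 pos [0.5245 0.3884 0.059 ] yaw 23.75 z [ 0.0119  0.0043 -0.9999] q [-0.39  0.7  -0.52  1.86  0.52  0.71 -0.8 ] F [ 0.6 -0.3  0.1] gap mm 41.6
```

View pics/v3.png

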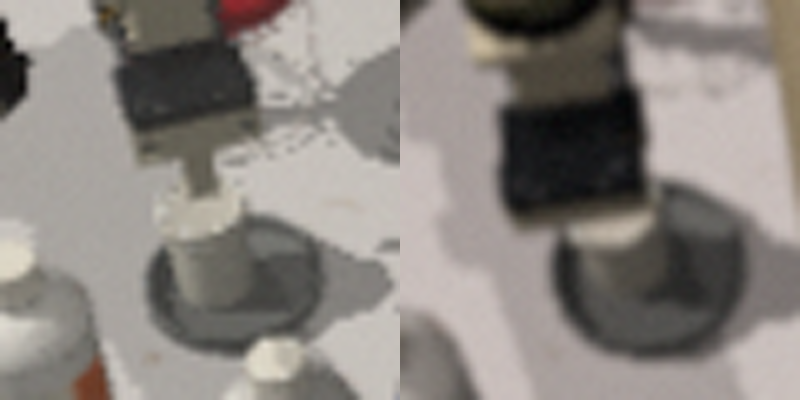

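```bash
python3 - <<'E'
from h import *
import math
c0=proj("scene",[[.516,.384,.069]])[0].astype(int);c1=proj("top",[[.516,.384,.069]])[0].astype(int)
T=np.array([.5245,.3884,.059]);u=np.array([math.cos(.414),math.sin(.414),0])
s=400/60
pts=[T,T-u*.0208,T+u*.0208,T-u*.038, T+u*.038]
A=cv2.imread("pics/v3.png")
for n,c,off in(("scene",c0,0),("top",c1,400)):
    for i,X in enumerate(pts):
        q=(proj(n,[X])[0]-(c-30)+.5)*s-.5; print(n,i,q.round(0)); cv2.circle(A,(int(q[0]+off),int(q[1])),3,[(0,0,255),(0,255,0),(255,0,0),(0,255,255),(255,255,0)][i],-1)
    for f in(2,3):
        d=np.load(n+f"{f}.npz");W=world(n,d["d"]);from trays import tops
A=cv2.resize(A,None,fx=1,fy=1);cv2.imwrite("pics/v3m.png",A)
E
python3 - <<'E'
import sys;sys.argv=["x","2"]
sys.path.insert(0,".")
import os;os.chdir(".")
from h import *
from trays import tops
for f in"0123":
  for n in("scene","top"):
    d=np.load(n+f+".npz");W=world(n,d["d"]);print(f,n,tops(W,d["d"],(.516,.385),.069,.04,n))
E
```

```text
scene 0 [204. 211.]
scene 1 [211. 233.]
scene 2 [197. 188.]
scene 3 [216. 253.]
scene 4 [192. 170.]
0 scene (array([0.515 , 0.3872]), (513.9, 385.1, 31.3), 99)
0 top (array([0.518 , 0.3822]), (517.6, 381.5, 29.0), 131)
1 scene (array([0.5145, 0.3861]), (512.4, 388.9, 31.7), 101)
1 top (array([0.5171, 0.3821]), (515.3, 382.6, 30.0), 135)
2 scene (array([0.5146, 0.3869]), (514.7, 385.6, 30.4), 99)
2 top (array([0.5148, 0.3794]), (515.2, 382.2, 28.3), 121)
3 scene (array([0.511 , 0.3865]), (512.5, 388.6, 30.1), 90)
3 top (array([0.5034, 0.3751]), (514.3, 379.3, 26.3), 39)Traceback (most recent call last):
  File "<stdin>", line 12, in <module>
  File "trays.py", line 3, in <module>
    tag=sys.argv[1]
        ~~~~~~~~^^^
IndexError: list index out of range
```

```bash
sed -i 's/^tag=sys.argv\[1\]/tag=(sys.argv+["0"])[1]/' trays.py
python3 - <<'E'
from h import *
import math
u=np.array([math.cos(.417),math.sin(.417),0]);w=np.array([-u[1],u[0],0])
O=[]
for tag,T,g in(("2",[.5145,.3828,.1311],.0465),("3",[.5245,.3884,.059],.0208)):
  T=np.array(T)
  for n in("scene","top"):
    A=cv2.imread(f"pics/{n}{tag}.png");c=proj(n,[[.516,.384,.1]])[0].astype(int);s=400/80
    A=cv2.resize(A[c[1]-40:c[1]+40,c[0]-40:c[0]+40],(400,400),interpolation=cv2.INTER_CUBIC)
    for X,col in((T,(0,0,255)),(T-u*g,(0,255,0)),(T+u*g,(255,0,0)),(T+[0,0,.0838],(0,255,255))):
        q=(proj(n,[X])[0]-(c-40)+.5)*s; cv2.circle(A,tuple(int(k) for k in q),3,col,-1)
    O.append(A)
cv2.imwrite("pics/v4.png",cv2.resize(np.vstack([np.hstack(O[:2]),np.hstack(O[2:])]),(600,600)))
E
```

```text
(no output)
```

View pics/v4.png

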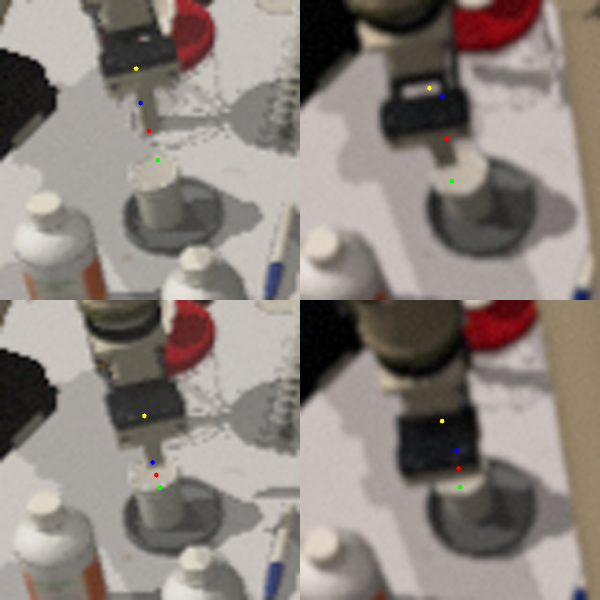

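Run:
```python
from h import *
c=proj("scene",[[.516,.384,.1]])[0].astype(int)
print("c",c)
for tag,col,rows in(("2",150,range(80,180,6)),("3",155,range(410,500,6))):
  f=np.load(f"scene{tag}.npz");W=world("scene",f["d"])
  for rr in rows:
    u=int(c[0]-40+col/3.75);v=int(c[1]-40+(rr%300)/3.75)
    print(tag,(col,rr),(u,v),(W[v,u]*1000).round(0),f["p"][v,u])
# start picture
A=cv2.imread("pics/scene0.png");X=np.array([.2639,-.6748,.1809]);u=np.array([.364,-.931,0])
for g,cl in((0,(0,0,255)),(.0465,(0,255,0)),(-.0465,(255,0,0))):
    q=proj("scene",[X+u*g])[0];cv2.circle(A,tuple(int(k) for k in q.round()),1,cl,-1);print(q)
cv2.imwrite("pics/s0.png",cv2.resize(A[150:250,412:512],(600,600),interpolation=cv2.INTER_NEAREST))
```

```text
c [170 175]
2 (150, 80) (170, 156) [438. 342. 267.] [101  95  85]
2 (150, 86) (170, 157) [439. 343. 261.] [101  96  84]
2 (150, 92) (170, 159) [456. 351. 237.] [103  99  86]
2 (150, 98) (170, 161) [457. 352. 227.] [101  96  85]
2 (150, 104) (170, 162) [461. 355. 218.] [100  96  85]
2 (150, 110) (170, 164) [454. 354. 215.] [99 95 83]
2 (150, 116) (170, 165) [463. 358. 202.] [100  97  85]
2 (150, 122) (170, 167) [461. 358. 193.] [97 94 83]
2 (150, 128) (170, 169) [461. 360. 183.] [102  98  86]
2 (150, 134) (170, 170) [455. 359. 184.] [111 105  96]
2 (150, 140) (170, 172) [633. 425.   7.] [172 166 159]
2 (150, 146) (170, 173) [637. 428.  -3.] [139 137 131]
2 (150, 152) (170, 175) [619. 423.   2.] [169 165 159]
2 (150, 158) (170, 177) [542. 396.  64.] [175 170 158]
2 (150, 164) (170, 178) [533. 394.  67.] [184 179 166]
2 (150, 170) (170, 180) [520. 390.  70.] [183 177 165]
2 (150, 176) (170, 181) [524. 393.  60.] [185 180 166]
3 (155, 410) (171, 164) [439. 344. 228.] [49 49 50]
3 (155, 416) (171, 165) [440. 345. 223.] [51 50 50]
3 (155, 422) (171, 167) [438. 346. 215.] [63 62 56]
3 (155, 428) (171, 169) [447. 351. 197.] [100  96  84]
3 (155, 434) (171, 170) [446. 351. 193.] [100  96  84]
3 (155, 440) (171, 172) [-770.  -90. 1326.] [100  96  84]
3 (155, 446) (171, 173) [489. 369. 137.] [100  96  84]
3 (155, 452) (171, 175) [488. 371. 127.] [101  96  86]
3 (155, 458) (171, 177) [489. 373. 116.] [100  96  86]
3 (155, 464) (171, 178) [484. 372. 115.] [100  97  86]
3 (155, 470) (171, 180) [517. 385.  73.] [186 181 165]
3 (155, 476) (171, 181) [520. 387.  64.] [185 177 164]
3 (155, 482) (171, 183) [494. 379.  78.] [184 178 164]
3 (155, 488) (171, 185) [494. 381.  67.] [152 148 137]
3 (155, 494) (171, 186) [493. 382.  63.] [116 113 105]
[472.63645257 225.85114076]
[485.24299927 222.64061907]
[459.88693443 229.09807313]
```

View pics/s0.png

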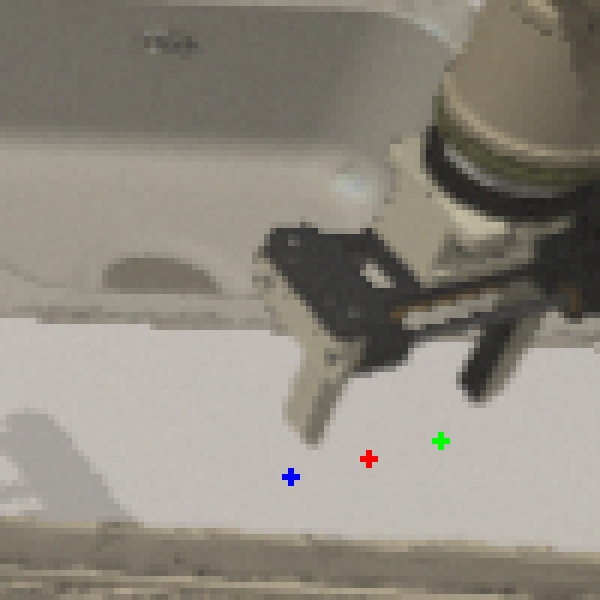

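```bash
python3 - <<'E'
from h import *
def tri(a,b):
    A=ray("scene",a,0)[0];A2=ray("scene",a,.3)[0];B=ray("top",b,0)[0];B2=ray("top",b,.3)[0]
    d1=A2-A;d2=B2-B;M=np.c_[d1,-d2];s,*_=np.linalg.lstsq(M,B-A,rcond=None);P=A+s[0]*d1;Q=B+s[1]*d2;return ((P+Q)/2).round(4),np.linalg.norm(P-Q).round(4)
ct=proj("top",[[.516,.384,.1]])[0].astype(int)
print(ct,tri((170,170.5),(ct[0]-40+145/3.75,ct[1]-40+163/3.75)))
f=np.load("top2.npz");W=world("top",f["d"])
for yy in range(130,175,4):
    u=int(ct[0]-40+143/3.75);v=int(ct[1]-40+yy/3.75);print((u,v),(W[v,u]*1000).round(),f["p"][v,u])
f=np.load("scene0.npz");W=world("scene",f["d"])
for (a,b) in((305,400),(308,420),(312,438),(475,390),(490,370),(475,375)):
    u=412+a//6;v=150+b//6;print("start",(u,v),(W[v,u]*1000).round(),f["p"][v,u])
print(r.sense())
E
cp pics/scene2.png pics/x.png; python3 -c "
import cv2
a=cv2.imread('pics/scene2.png');b=cv2.imread('pics/top2.png')
import numpy as np
cv2.imwrite('pics/full2.png',np.hstack([cv2.resize(a[120:200,130:210],(400,400),interpolation=0),cv2.resize(b[110:190,130:210],(400,400),interpolation=0)]))"
```

```text
[164 161] (array([0.4672, 0.3615, 0.1696]), np.float64(0.0038))
(162, 155) [439. 331. 282.] [48 42 37]
(162, 156) [444. 336. 266.] [67 62 52]
(162, 157) [445. 337. 259.] [75 70 61]
(162, 158) [441. 336. 259.] [75 70 58]
(162, 159) [462. 352. 214.] [75 69 59]
(162, 161) [462. 354. 201.] [74 70 59]
(162, 162) [463. 356. 192.] [70 65 55]
(162, 163) [464. 358. 185.] [71 67 55]
(162, 164) [461. 357. 183.] [82 77 66]
(162, 165) [518. 398.  69.] [118 110  99]
(162, 166) [515. 398.  67.] [157 149 135]
(162, 167) [513. 398.  64.] [178 168 155]
start (462, 216) [ 239. -616.  251.] [152 146 127]
start (463, 220) [ 232. -621.  241.] [131 126 109]
start (464, 223) [ 236. -630.  223.] [126 121 108]
start (491, 215) [ 274. -720.  225.] [49 48 45]
start (493, 211) [ 275. -721.  242.] [48 47 44]
start (491, 212) [ 281. -719.  232.] [45 44 42]
{'t': 4.4, 'qpos': array([-0.3948808 ,  0.70249957, -0.51792508,  1.85747109,  0.52363095,
        0.70798682, -0.80013659]), 'qd': array([-0.00041777,  0.00381727,  0.00216069,  0.00269385,  0.00079525,
       -0.00130683,  0.00074919]), 'joint_efforts': array([ 4.42279084e-02, -7.41080976e+01, -8.07735890e+00, -1.80121028e+01,
       -1.19095476e-02, -7.08408700e-02,  3.20921114e-03]), 'position': array([0.52446437, 0.388353  , 0.05902262]), 'eef_rot': array([ 9.78585762e-01,  2.05742105e-01,  6.27064928e-03, -8.78206285e-04]), 'ft_force': array([ 0.64350888, -0.32964816,  0.1483374 ]), 'moment': array([-0.04399089, -0.09390752, -0.01359951]), 'finger_gap': 0.447503499172506}
```

View pics/full2.png

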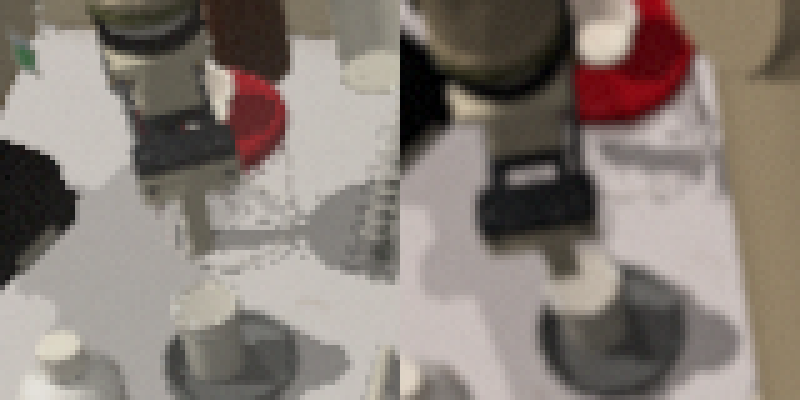

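The depth of the visible fingertips, the two-view rays and the fact that the jaws closed past the lid without touching it all agree. The real fingertips sit about 45–50 mm above the reported TCP z, and xy agrees. The cup hasn't moved. I'll open up, then re-measure the offset carefully.

step_arm --steps '[{"translation": [0, 0, 0], "turn": [0, 0, 0], "jaw": 1}, {"translation": [0, 0, 0], "turn": [0, 0, 0], "jaw": 1}, {"translation": [0, 0, 0], "turn": [0, 0, 0], "jaw": 1}, {"translation": [0, 0, 0], "turn": [0, 0, 0], "jaw": 1}, {"translation": [0, 0, 0], "turn": [0, 0, 0], "jaw": 1}, {"translation": [0, 0, 0], "turn": [0, 0, 0], "jaw": 1}, {"translation": [0, 0, 0], "turn": [0, 0, 0], "jaw": 1}, {"translation": [0, 0, 0], "turn": [0, 0, 0], "jaw": 1}, {"translation": [0, 0, 0], "turn": [0, 0, 0], "jaw": 1}, {"translation": [0, 0, 0], "turn": [0, 0, 0], "jaw": 1}]'

```text
t: 5.4
position: [0.5242, 0.3883, 0.0586]
eef_rot: [0.979, 0.206, 0.006, -0.001]
ft_force: [-0.1, 0.3, 0.1]
finger_gap: 0.999
```

```bash
python3 - <<'E'
from h import *
O=[]
for n in("scene","top"):
    p,d=cap(n,"5");c=proj(n,[[.516,.384,.1]])[0].astype(int)
    O.append(cv2.resize(p[c[1]-30:c[1]+30,c[0]-30:c[0]+30,::-1],(400,400),interpolation=0))
    W=world(n,d);print(n,c)
    for v in range(c[1]-20,c[1]+18):
        row=[(u,p[v,u].tolist()) for u in range(c[0]-12,c[0]+14) if d[v,u]>0 and p[v,u].max()<125 and .44<W[v,u,0]<.52 and W[v,u,2]>.07]
        if row:
            us=[x[0] for x in row];m=np.median([W[v,u]*1000 for u in us],0);print(v,min(us),max(us),m.round())
cv2.imwrite("pics/v5.png",np.hstack(O))
E
python3 st.py
```

```text
scene [170 175]
155 158 173 [487. 367. 229.]
156 158 174 [485. 374. 226.]
157 158 174 [482. 374. 223.]
158 159 174 [477. 369. 222.]
159 159 175 [476. 374. 218.]
160 159 177 [470. 364. 221.]
161 159 178 [462. 356. 222.]
162 160 178 [456. 354. 223.]
163 159 178 [451. 358. 222.]
164 159 178 [446. 356. 222.]
165 161 179 [444. 342. 220.]
166 172 179 [444. 329. 215.]
167 159 179 [447. 332. 208.]
168 170 179 [442. 333. 206.]
169 169 179 [451. 337. 194.]
170 168 179 [448. 343. 192.]
171 167 176 [447. 349. 187.]
172 165 172 [445. 357. 184.]
173 167 172 [445. 360. 179.]
174 168 172 [462. 363. 157.]
175 169 172 [465. 364. 149.]
176 170 173 [464. 361. 145.]
177 170 173 [470. 364. 135.]
178 170 173 [466. 363. 133.]
179 170 173 [464. 363. 129.]
180 171 173 [464. 361. 125.]
181 171 173 [466. 363. 117.]
182 171 174 [466. 362. 112.]
183 171 171 [466. 369. 106.]
top [164 161]
141 152 167 [495. 362. 271.]
142 152 167 [491. 359. 266.]
143 152 165 [491. 364. 264.]
144 152 165 [489. 365. 260.]
145 152 165 [490. 365. 252.]
146 152 166 [488. 364. 249.]
147 152 169 [490. 362. 238.]
148 152 169 [489. 362. 235
[... 175 characters left out ...]
]
155 152 170 [479. 344. 213.]
156 152 171 [475. 362. 218.]
157 152 171 [466. 353. 221.]
158 152 171 [462. 351. 222.]
159 152 172 [457. 350. 222.]
160 152 172 [455. 348. 221.]
161 152 172 [450. 348. 221.]
162 153 172 [449. 344. 220.]
163 156 172 [445. 337. 221.]
164 157 172 [446. 328. 217.]
165 162 173 [448. 330. 211.]
166 163 173 [452. 331. 195.]
167 160 173 [450. 337. 188.]
168 160 167 [447. 349. 183.]
169 159 167 [466. 358. 141.]
170 162 167 [466. 359. 135.]
171 163 168 [467. 357. 125.]
172 163 168 [469. 360. 116.]
173 164 168 [469. 360. 109.]
t 5.5 pos [0.5242 0.3882 0.0586] yaw 23.75 z [ 0.0112  0.0038 -0.9999] q [-0.4   0.7  -0.52  1.86  0.52  0.71 -0.8 ] F [-0.3  0.   0.2] gap mm 93.2
```

View pics/v5.png

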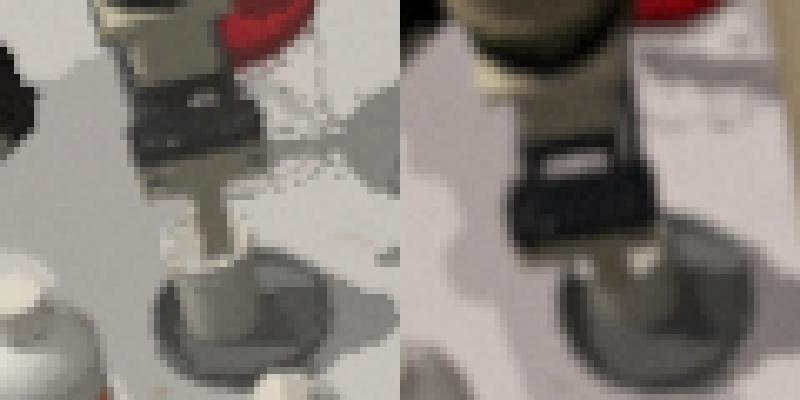

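The real tip is at z≈0.105 with the reading at 0.0586, an offset of +0.047. The outer finger face is at (.466,.363), exactly as the reading predicts in xy. I'll go down partway, re-centring on the cup, then check.

step_arm --steps '[{"translation": [-0.01, -0.005, 0], "turn": [0.02, -0.05, 0], "jaw": 1}, {"translation": [-0.005, -0.003, -0.03], "turn": [0, 0, 0], "jaw": 1}, {"translation": [0, 0, -0.03], "turn": [0, 0, 0], "jaw": 1}, {"translation": [0, 0, -0.02], "turn": [0, 0, 0], "jaw": 1}, {"translation": [0, 0, -0.01], "turn": [0, 0, 0], "jaw": 1}, {"translation": [0, 0, 0], "turn": [0, 0, 0], "jaw": 1}, {"translation": [0, 0, 0], "turn": [0, 0, 0], "jaw": 1}, {"translation": [0, 0, 0], "turn": [0, 0, 0], "jaw": 1}, {"translation": [0, 0, 0], "turn": [0, 0, 0], "jaw": 1}, {"translation": [0, 0, 0], "turn": [0, 0, 0], "jaw": 1}]'

```text
t: 6.5
position: [0.516, 0.3845, 0.0123]
eef_rot: [0.979, 0.206, 0.01, -0.002]
ft_force: [0.4, 0.0, 0.1]
finger_gap: 0.997
```

```bash
cat > tip.py <<'E'
import sys
from h import *
tag=sys.argv[1];s=r.sense();T=s["position"]
from scipy.spatial.transform import Rotation as R
O=[]
for n in("scene","top"):
    p,d=cap(n,tag);c=proj(n,[T+[0,0,.04]])[0].astype(int)
    O.append(cv2.resize(p[c[1]-30:c[1]+30,c[0]-30:c[0]+30,::-1],(400,400),interpolation=0))
cv2.imwrite(f"pics/v{tag}.png",np.hstack(O))
E
python3 st.py; python3 tip.py 6
```

```text
t 6.5 pos [0.516  0.3845 0.0123] yaw 23.76 z [ 0.0191  0.0079 -0.9998] q [-0.43  0.75 -0.46  1.91  0.58  0.6  -0.86] F [0.4 0.  0.1] gap mm 92.7
```

View pics/v6.png

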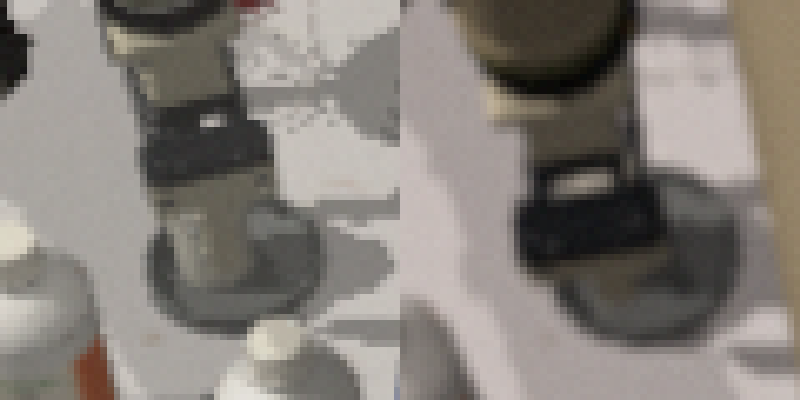

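step_arm --steps '[{"translation": [0, 0, -0.01], "turn": [-0.03, 0.08, 0], "jaw": 1}, {"translation": [0, 0, -0.01], "turn": [-0.03, 0.08, 0], "jaw": 1}, {"translation": [0, 0, -0.01], "turn": [0, 0, 0], "jaw": 1}, {"translation": [0, 0, 0], "turn": [0, 0, 0], "jaw": 1}, {"translation": [0, 0, 0], "turn": [0, 0, 0], "jaw": -1}, {"translation": [0, 0, 0], "turn": [0, 0, 0], "jaw": -1}, {"translation": [0, 0, 0], "turn": [0, 0, 0], "jaw": -1}, {"translation": [0, 0, 0], "turn": [0, 0, 0], "jaw": -1}, {"translation": [0, 0, 0], "turn": [0, 0, 0], "jaw": -1}, {"translation": [0, 0, 0], "turn": [0, 0, 0], "jaw": -1}]'

```text
t: 7.6
position: [0.5162, 0.3845, -0.0041]
eef_rot: [0.979, 0.206, -0.001, -0.0]
ft_force: [-0.4, -0.1, -0.9]
finger_gap: 0.58
```

```bash
python3 st.py
```

```text
t 7.6 pos [ 0.5162  0.3845 -0.0041] yaw 23.76 z [-1.7e-03  2.0e-04 -1.0e+00] q [-0.43  0.78 -0.46  1.9   0.58  0.6  -0.86] F [-0.4 -0.1 -0.9] gap mm 54.0
```

step_arm --steps '[{"translation": [0, 0, 0], "turn": [0, 0, 0], "jaw": -1}, {"translation": [0, 0, 0.02], "turn": [0, 0, 0], "jaw": -1}, {"translation": [0, 0, 0.04], "turn": [0, 0, 0], "jaw": -1}, {"translation": [0, 0, 0.06], "turn": [0, 0, 0], "jaw": -1}, {"translation": [0, 0, 0.08], "turn": [0, 0, 0], "jaw": -1}, {"translation": [0, 0, 0.08], "turn": [0, 0, 0], "jaw": -1}, {"translation": [0, 0, 0.08], "turn": [0, 0, 0], "jaw": -1}, {"translation": [0, -0.03, 0.06], "turn": [0, 0, 0], "jaw": -1}, {"translation": [0, -0.05, 0.04], "turn": [0, 0, 0], "jaw": -1}, {"translation": [0, -0.07, 0], "turn": [0, 0, 0], "jaw": -1}]'

```text
t: 8.6
position: [0.5112, 0.3121, 0.2399]
eef_rot: [0.978, 0.21, -0.001, -0.002]
ft_force: [1.3, -0.2, -1.2]
finger_gap: 0.586
```

```bash
python3 st.py; python3 tip.py 7
```

```text
t 8.6 pos [0.5112 0.3121 0.2399] yaw 24.3 z [-0.0031  0.003  -1.    ] q [-0.18  0.46 -0.66  1.8   0.33  0.99 -0.55] F [ 1.3 -0.2 -1.2] gap mm 54.5
```

View pics/v7.png

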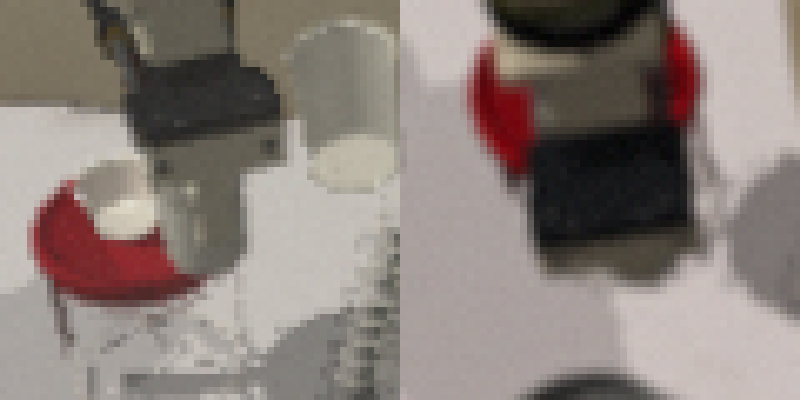

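The cup is held (gap 54.5 mm) and clear of the tray. On to the pad.

step_arm --steps '[{"translation": [0, -0.08, 0], "turn": [0, 0, 0], "jaw": -1}, {"translation": [-0.01, -0.08, 0], "turn": [0, 0, 0], "jaw": -1}, {"translation": [-0.01, -0.08, 0], "turn": [0, 0, 0], "jaw": -1}, {"translation": [-0.01, -0.08, 0], "turn": [0, 0, 0], "jaw": -1}, {"translation": [-0.01, -0.08, 0], "turn": [0, 0, 0], "jaw": -1}, {"translation": [-0.01, -0.08, 0], "turn": [0, 0, 0], "jaw": -1}, {"translation": [-0.01, -0.08, 0], "turn": [0, 0, 0], "jaw": -1}, {"translation": [-0.01, -0.08, 0], "turn": [0, 0, 0], "jaw": -1}, {"translation": [0, -0.06, -0.04], "turn": [0, 0, 0], "jaw": -1}, {"translation": [0, -0.03, -0.07], "turn": [0, 0, 0], "jaw": -1}]'

```text
t: 9.7
position: [0.4737, -0.0664, 0.189]
eef_rot: [0.978, 0.211, 0.002, 0.001]
ft_force: [-0.3, -0.9, -1.7]
finger_gap: 0.582
```

```bash
python3 st.py
```

```text
t 9.7 pos [ 0.4737 -0.0664  0.189 ] yaw 24.31 z [ 0.0041 -0.0015 -1.    ] q [ 0.49  0.35 -0.62  2.12  0.29  0.75  0.12] F [-0.3 -0.9 -1.7] gap mm 54.1
```

step_arm --steps '[{"translation": [0, 0, -0.06], "turn": [0, 0.03, 0], "jaw": -1}, {"translation": [0, 0, -0.08], "turn": [0, 0, 0], "jaw": -1}, {"translation": [0, 0, -0.08], "turn": [0, 0, 0], "jaw": -1}, {"translation": [0, 0, -0.06], "turn": [0, 0, 0], "jaw": -1}, {"translation": [0, 0, -0.04], "turn": [0, 0, 0], "jaw": -1}, {"translation": [0, 0, -0.02], "turn": [0, 0, 0], "jaw": -1}, {"translation": [0, 0, -0.01], "turn": [0, 0, 0], "jaw": -1}, {"translation": [0, 0, 0], "turn": [0, 0, 0], "jaw": -1}, {"translation": [0, 0, 0], "turn": [0, 0, 0], "jaw": -1}, {"translation": [0, 0, 0], "turn": [0, 0, 0], "jaw": -1}]'

```text
t: 10.7
position: [0.4748, -0.0672, 0.0087]
eef_rot: [0.978, 0.208, 0.001, 0.001]
ft_force: [0.4, 1.4, -0.3]
finger_gap: 0.583
```

```bash
python3 st.py; python3 tip.py 8
```

```text
t 10.7 pos [ 0.4748 -0.0672  0.0087] yaw 24.07 z [ 0.0021 -0.0013 -1.    ] q [ 0.25  0.62 -0.33  2.28  0.63  0.32 -0.2 ] F [ 0.4  1.4 -0.3] gap mm 54.2
```

View pics/v8.png

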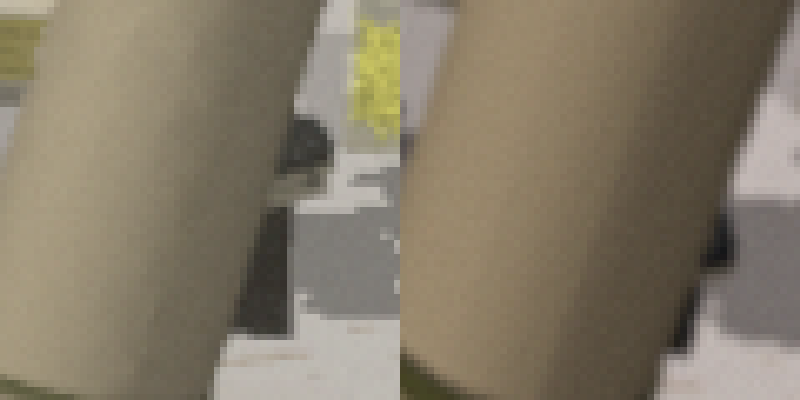

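The arm hides the view, so I'll lower slowly and go by the force.

step_arm --steps '[{"translation": [0, 0, -0.008], "turn": [0, 0, 0], "jaw": -1}, {"translation": [0, 0, -0.006], "turn": [0, 0, 0], "jaw": -1}, {"translation": [0, 0, -0.004], "turn": [0, 0, 0], "jaw": -1}, {"translation": [0, 0, -0.004], "turn": [0, 0, 0], "jaw": -1}, {"translation": [0, 0, -0.002], "turn": [0, 0, 0], "jaw": -1}, {"translation": [0, 0, 0], "turn": [0, 0, 0], "jaw": -1}, {"translation": [0, 0, 0], "turn": [0, 0, 0], "jaw": -1}, {"translation": [0, 0, 0], "turn": [0, 0, 0], "jaw": -1}, {"translation": [0, 0, 0], "turn": [0, 0, 0], "jaw": -1}, {"translation": [0, 0, 0], "turn": [0, 0, 0], "jaw": -1}]'

```text
t: 11.8
position: [0.4753, -0.0678, -0.0035]
eef_rot: [0.978, 0.208, 0.002, 0.001]
ft_force: [-0.5, -0.7, -1.6]
finger_gap: 0.585
```

```bash
python3 st.py
```

```text
t 11.8 pos [ 0.4753 -0.0678 -0.0035] yaw 24.01 z [ 0.0036 -0.0016 -1.    ] q [ 0.22  0.64 -0.29  2.28  0.66  0.29 -0.23] F [-0.5 -0.7 -1.6] gap mm 54.4
```

step_arm --steps '[{"translation": [0, 0, -0.001], "turn": [0, 0, 0], "jaw": -1}, {"translation": [0, 0, 0], "turn": [0, 0, 0], "jaw": 1}, {"translation": [0, 0, 0], "turn": [0, 0, 0], "jaw": 1}, {"translation": [0, 0, 0], "turn": [0, 0, 0], "jaw": 1}, {"translation": [0, 0, 0], "turn": [0, 0, 0], "jaw": 1}, {"translation": [0, 0, 0.03], "turn": [0, 0, 0], "jaw": 1}, {"translation": [0, 0, 0.06], "turn": [0, 0, 0], "jaw": 1}, {"translation": [0, 0, 0.08], "turn": [0, 0, 0], "jaw": 1}, {"translation": [0, 0, 0.08], "turn": [0, 0, 0], "jaw": 1}, {"translation": [0, 0, 0.08], "turn": [0, 0, 0], "jaw": 1}]'

```text
t: 12.8
position: [0.471, -0.0664, 0.1618]
eef_rot: [0.978, 0.209, -0.004, -0.001]
ft_force: [0.1, -0.8, 0.3]
finger_gap: 0.997
```

```bash
python3 st.py
python3 - <<'E'
from h import *
for n in("scene","top"): cap(n,"9")
E
```

```text
t 12.8 pos [ 0.471  -0.0664  0.1618] yaw 24.18 z [-7.8e-03  5.0e-04 -1.0e+00] q [ 0.49  0.39 -0.62  2.14  0.35  0.71  0.06] F [ 0.1 -0.8  0.3] gap mm 92.7
```

View pics/scene9.png

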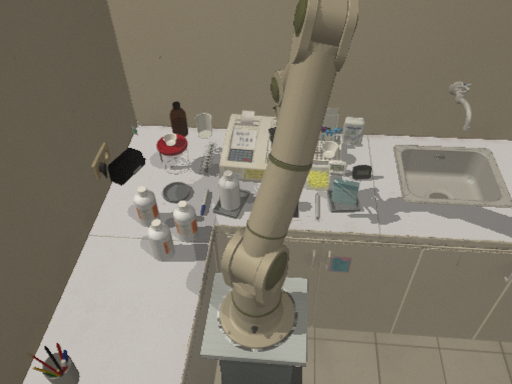

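Run:
```python
import sys;sys.argv=["x","9"]
from h import *
import fit; fit.tag="9"
for n,thr,uv in(("top",100,(172,176)),("top",110,(172,176)),("scene",115,(178,192)),("scene",130,(178,192))):
    k=fit.comp(n,thr,.007,uv,.075)
    for z in(.0,.007,.014):
        q=(ray(n,k,z)[:,:2]*1000).astype(np.float32);print(n,thr,z,[np.round(a,1) for a in cv2.fitEllipse(cv2.convexHull(q))])
from trays import tops
for n in("scene","top"):
    d=np.load(n+"9.npz");W=world(n,d["d"]);print(n,tops(W,d["d"],(.467,.146),.170,.035,n))
```

```text
top 100 0.0 [array([519.4, 366.4]), array([108.1, 123.2]), np.float64(167.5)]
top 100 0.007 [array([515.7, 364. ]), array([107.8, 122.6]), np.float64(167.4)]
top 100 0.014 [array([512.2, 361.7]), array([107.3, 122.1]), np.float64(167.1)]
top 110 0.0 [array([519.4, 365.9]), array([110.3, 123.9]), np.float64(168.2)]
top 110 0.007 [array([515.8, 363.6]), array([109.9, 123.3]), np.float64(168.8)]
top 110 0.014 [array([512.4, 361.3]), array([109.1, 122.5]), np.float64(169.3)]
scene 115 0.0 [array([522.9, 370.5]), array([112.4, 126.3]), np.float64(160.6)]
scene 115 0.007 [array([516.2, 368.5]), array([111.7, 125.8]), np.float64(161.4)]
scene 115 0.014 [array([509. , 366.1]), array([110.7, 125.7]), np.float64(158.1)]
scene 130 0.0 [array([523.6, 370.4]), array([115.7, 129. ]), np.float64(158.1)]
scene 130 0.007 [array([516.6, 367.6]), array([115.2, 128. ]), np.float64(152.4)]
scene 130 0.014 [array([509.6, 365.4]), array([115.3, 127.4]), np.float64(155.7)]
scene (array([0.4659, 0.149 ]), (465.5, 148.4, 19.6), 47)
top (array([0.4701, 0.1426]), (470.5, 141.4, 17.5), 65)
```

step_arm --steps '[{"translation": [0, 0.02, 0.04], "turn": [0, -0.06, 0], "jaw": 1}, {"translation": [0, 0.05, 0.02], "turn": [0, 0, 0], "jaw": 1}, {"translation": [0, 0.08, 0], "turn": [0, 0, 0], "jaw": 1}, {"translation": [0, 0.09, 0], "turn": [0, 0, 0], "jaw": 1}, {"translation": [0, 0.08, 0], "turn": [0, 0, 0], "jaw": 1}, {"translation": [0, 0.06, 0], "turn": [0, 0, 0], "jaw": 1}, {"translation": [0, 0.03, 0], "turn": [0, 0, 0], "jaw": 1}, {"translation": [0, 0.01, 0], "turn": [0, 0, 0], "jaw": 1}, {"translation": [0, 0, 0], "turn": [0, 0, 0], "jaw": 1}, {"translation": [0, 0, 0], "turn": [0, 0, 0], "jaw": 1}]'

```text
t: 13.9
position: [0.4709, 0.1469, 0.1933]
eef_rot: [0.979, 0.206, 0.003, 0.003]
ft_force: [-0.4, -1.1, -1.4]
finger_gap: 0.998
```

```bash
python3 st.py; python3 tip.py 10
```

```text
t 13.9 pos [0.4709 0.1469 0.1933] yaw 23.73 z [ 0.0065 -0.0044 -1.    ] q [ 0.09  0.37 -0.67  2.08  0.33  0.79 -0.37] F [-0.4 -1.1 -1.4] gap mm 92.8
```

View pics/v10.png

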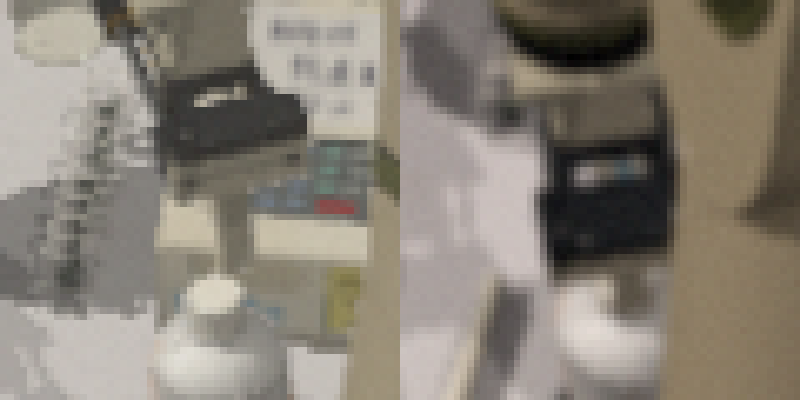

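View pics/scene10.png

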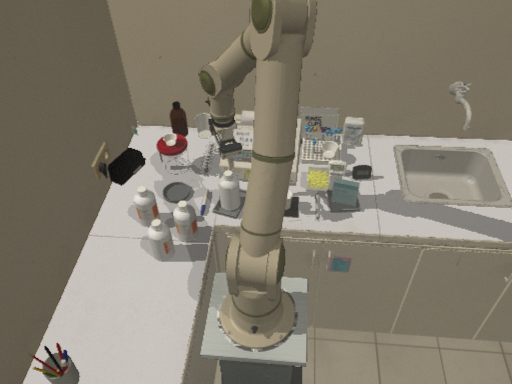

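Run:
```python
from h import *
s=r.sense();T=s["position"];a=np.radians(23.7);u=np.array([np.cos(a),np.sin(a),0])
for n in("scene","top"):
    c=proj(n,[T+[0,0,.04]])[0].astype(int)
    f=lambda X:((proj(n,[X])[0]-(c-30)+.5)*400/60).round()
    print(n,"tip bottom mid",f(T-u*.055+[0,0,.047]),"knuckle",f(T-u*.055+[0,0,.09]),"cap",f(np.array([.4673,.146,.170])),"cap at TCP",f(np.r_[T[:2],.17]))
    p,d=np.load(n+"10.npz")["p"],np.load(n+"10.npz")["d"];W=world(n,d)
    m=(d>0)&(abs(W[...,2]-.262)<.022)&(np.hypot(W[...,0]-T[0],W[...,1]-T[1])<.075)&(p.max(-1)<140)
    v,uu=np.nonzero(m);
    for vv in np.unique(v): q=W[vv,uu[v==vv]];print(vv,uu[v==vv].min(),uu[v==vv].max(),(np.median(q,0)*1000).round())
```

```text
scene tip bottom mid [237. 262.] knuckle [232. 200.] cap [216. 299.] cap at TCP [216. 294.]
141 219 219 [513. 177. 283.]
142 220 220 [514. 174. 278.]
143 220 220 [518. 175. 270.]
144 220 221 [510. 172. 272.]
145 221 221 [509. 171. 268.]
160 230 232 [413. 121. 283.]
161 229 232 [412. 124. 279.]
162 229 233 [411. 120. 276.]
163 229 232 [411. 123. 272.]
164 229 233 [414. 122. 264.]
165 229 233 [413. 122. 261.]
166 229 233 [415. 123. 254.]
167 229 233 [415. 123. 249.]
168 229 233 [414. 124. 245.]
169 230 231 [413. 125. 242.]
top tip bottom mid [220. 296.] knuckle [213. 250.] cap [212. 277.] cap at TCP [213. 270.]
177 223 228 [413. 119. 273.]
178 224 229 [415. 118. 264.]
179 224 229 [416. 118. 256.]
180 224 229 [415. 119. 251.]
181 224 229 [417. 120. 242.]
```

The finger position again agrees with the reading in xy, and the tip z offset comes out at .047. Going down over the cap, aiming for a reading of about .107 (tips about .154).

step_arm --steps '[{"translation": [-0.004, -0.001, -0.03], "turn": [0.03, 0.05, 0], "jaw": 1}, {"translation": [-0.004, -0.001, -0.04], "turn": [0, 0, 0], "jaw": 1}, {"translation": [0, 0, -0.04], "turn": [0, 0, 0], "jaw": 1}, {"translation": [0, 0, -0.03], "turn": [0, 0, 0], "jaw": 1}, {"translation": [0, 0, -0.015], "turn": [0, 0, 0], "jaw": 1}, {"translation": [0, 0, -0.006], "turn": [0, 0, 0], "jaw": 1}, {"translation": [0, 0, 0], "turn": [0, 0, 0], "jaw": 1}, {"translation": [0, 0, 0], "turn": [0, 0, 0], "jaw": 1}, {"translation": [0, 0, 0], "turn": [0, 0, 0], "jaw": 1}, {"translation": [0, 0, 0], "turn": [0, 0, 0], "jaw": 1}]'

```text
t: 15.0
position: [0.4699, 0.1381, 0.1125]
eef_rot: [0.98, 0.199, 0.002, 0.002]
ft_force: [0.0, -0.4, -0.9]
finger_gap: 0.998
```

```bash
python3 st.py; python3 tip.py 11
python3 - <<'E'
from h import *
T=r.sense()["position"]
for n in("scene","top"):
    f=np.load(n+"11.npz");p,d=f["p"],f["d"];W=world(n,d)
    m=(d>0)&(abs(W[...,2]-.18)<.04)&(np.hypot(W[...,0]-T[0],W[...,1]-T[1])<.075)&(p.max(-1)<140)&(W[...,0]<T[0])
    v,uu=np.nonzero(m);print(n)
    for vv in np.unique(v): q=W[vv,uu[v==vv]];print(vv,uu[v==vv].min(),uu[v==vv].max(),(np.median(q,0)*1000).round())
E
```

```text
t 15.0 pos [0.4699 0.1381 0.1125] yaw 22.95 z [ 0.0052 -0.0021 -1.    ] q [ 0.02  0.48 -0.58  2.17  0.46  0.61 -0.5 ] F [ 0.  -0.4 -0.9] gap mm 92.8
scene
176 233 236 [411. 113. 211.]
177 229 236 [414. 119. 203.]
178 227 236 [432. 129. 181.]
179 228 236 [414. 120. 194.]
180 228 236 [417. 121. 186.]
181 230 236 [412. 117. 186.]
182 232 236 [411. 116. 181.]
183 232 236 [413. 116. 174.]
184 232 236 [414. 117. 169.]
185 232 236 [414. 117. 164.]
186 232 234 [408. 120. 164.]
top
183 217 217 [455. 170. 141.]
191 228 230 [410. 113. 191.]
192 228 230 [412. 115. 180.]
193 228 230 [412. 116. 173.]
194 228 230 [414. 117. 163.]
```

View pics/v11.png

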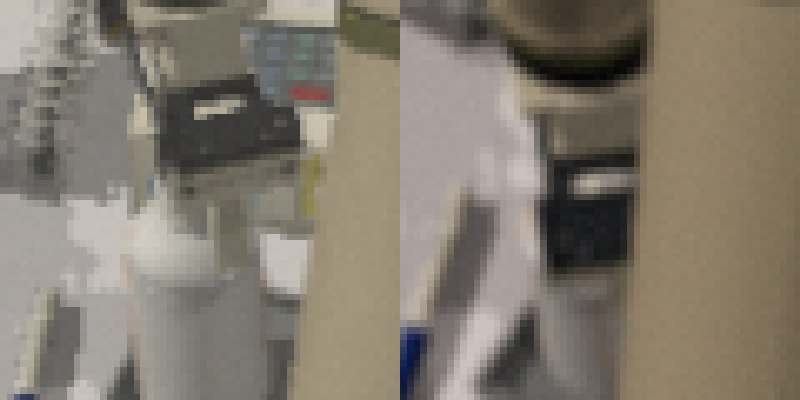

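step_arm --steps '[{"translation": [-0.002, 0.008, 0], "turn": [0, 0.04, 0], "jaw": 1}, {"translation": [-0.002, 0.006, -0.004], "turn": [0, 0, 0], "jaw": 1}, {"translation": [0, 0.002, -0.004], "turn": [0, 0, 0], "jaw": 1}, {"translation": [0, 0, -0.002], "turn": [0, 0, 0], "jaw": 1}, {"translation": [0, 0, 0], "turn": [0, 0, 0], "jaw": 1}, {"translation": [0, 0, 0], "turn": [0, 0, 0], "jaw": 1}, {"translation": [0, 0, 0], "turn": [0, 0, 0], "jaw": 1}, {"translation": [0, 0, 0], "turn": [0, 0, 0], "jaw": 1}, {"translation": [0, 0, 0], "turn": [0, 0, 0], "jaw": 1}, {"translation": [0, 0, 0], "turn": [0, 0, 0], "jaw": 1}]'

```text
t: 16.1
position: [0.4677, 0.1472, 0.1071]
eef_rot: [0.98, 0.199, -0.0, 0.001]
ft_force: [-1.3, -0.1, 0.1]
finger_gap: 1.003
```

```bash
python3 st.py
```

```text
t 16.1 pos [0.4677 0.1472 0.1071] yaw 22.99 z [ 1.e-04 -2.e-03 -1.e+00] q [-0.01  0.49 -0.57  2.17  0.47  0.6  -0.52] F [-1.3 -0.1  0.1] gap mm 93.3
```

step_arm --steps '[{"translation": [0, 0, 0], "turn": [0, 0, 0], "jaw": -1}, {"translation": [0, 0, 0], "turn": [0, 0, 0], "jaw": -1}, {"translation": [0, 0, 0], "turn": [0, 0, 0], "jaw": -1}, {"translation": [0, 0, 0], "turn": [0, 0, 0], "jaw": -1}, {"translation": [0, 0, 0], "turn": [0, 0, 0], "jaw": -1}, {"translation": [0, 0, 0], "turn": [0, 0, 0], "jaw": -1}, {"translation": [0, 0, 0], "turn": [0, 0, 0], "jaw": -1}, {"translation": [0, 0, 0], "turn": [0, 0, 0], "jaw": -1}, {"translation": [0, 0, 0], "turn": [0, 0, 0], "jaw": -1}, {"translation": [0, 0, 0], "turn": [0, 0, 0], "jaw": -1}]' --newtons 30

```text
t: 17.1
position: [0.4687, 0.1476, 0.1075]
eef_rot: [0.98, 0.199, 0.001, 0.001]
ft_force: [1.8, 0.7, 0.1]
finger_gap: 0.829
```

```bash
python3 st.py; python3 tip.py 12
```

```text
t 17.1 pos [0.4687 0.1476 0.1075] yaw 22.98 z [ 0.0018 -0.001  -1.    ] q [-0.01  0.49 -0.57  2.17  0.47  0.6  -0.52] F [1.8 0.7 0.1] gap mm 77.1
```

View pics/v12.png

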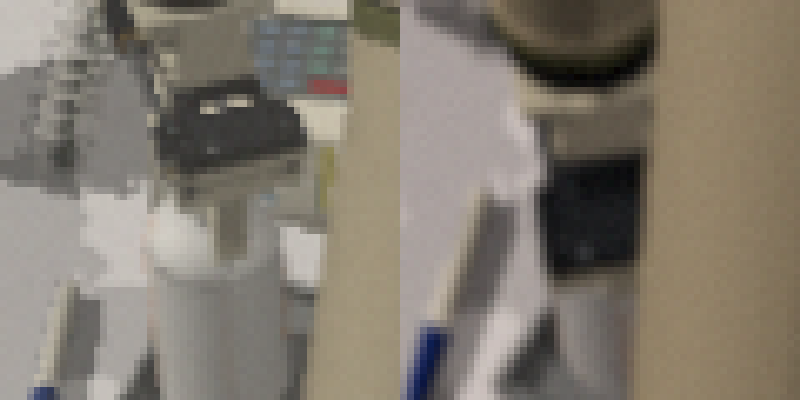

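The jaws stopped at 77 mm, which is the bottle body and not the cap. So the tips are just below the shoulder and the true offset is a few mm less than the pictures suggested. I'll open, rise 6 mm and regrip.

step_arm --steps '[{"translation": [0, 0, 0], "turn": [0, 0, 0], "jaw": 1}, {"translation": [0, 0, 0], "turn": [0, 0, 0], "jaw": 1}, {"translation": [0, 0, 0], "turn": [0, 0, 0], "jaw": 1}, {"translation": [0, 0, 0.004], "turn": [0, 0, 0], "jaw": 1}, {"translation": [0, 0, 0.004], "turn": [0, 0, 0], "jaw": 1}, {"translation": [0, 0, 0.004], "turn": [0, 0, 0], "jaw": 1}, {"translation": [0, 0, 0], "turn": [0, 0, 0], "jaw": 1}, {"translation": [0, 0, 0], "turn": [0, 0, 0], "jaw": 0.6}, {"translation": [0, 0, 0], "turn": [0, 0, 0], "jaw": 0.4}, {"translation": [0, 0, 0], "turn": [0, 0, 0], "jaw": 0.4}]' --newtons 6

```text
t: 18.2
position: [0.4677, 0.147, 0.1139]
eef_rot: [0.98, 0.199, -0.0, 0.001]
ft_force: [-0.2, 0.2, -0.1]
finger_gap: 0.788
```

```bash
python3 st.py
```

```text
t 18.2 pos [0.4677 0.147  0.1139] yaw 22.97 z [ 4.0e-04 -2.1e-03 -1.0e+00] q [ 0.    0.48 -0.58  2.17  0.46  0.62 -0.51] F [-0.2  0.2 -0.1] gap mm 73.3
```

Now 73 mm and still closing, so the tips are above the shoulder. I'll close on the cap.

step_arm --steps '[{"translation": [0, 0, 0], "turn": [0, 0, 0], "jaw": -1}, {"translation": [0, 0, 0], "turn": [0, 0, 0], "jaw": -1}, {"translation": [0, 0, 0], "turn": [0, 0, 0], "jaw": -1}, {"translation": [0, 0, 0], "turn": [0, 0, 0], "jaw": -1}, {"translation": [0, 0, 0], "turn": [0, 0, 0], "jaw": -1}, {"translation": [0, 0, 0], "turn": [0, 0, 0], "jaw": -1}, {"translation": [0, 0, 0], "turn": [0, 0, 0], "jaw": -1}, {"translation": [0, 0, 0], "turn": [0, 0, 0], "jaw": -1}, {"translation": [0, 0, 0], "turn": [0, 0, 0], "jaw": -1}, {"translation": [0, 0, 0], "turn": [0, 0, 0], "jaw": -1}]' --newtons 30

```text
t: 19.2
position: [0.4689, 0.1477, 0.1141]
eef_rot: [0.98, 0.199, 0.001, 0.001]
ft_force: [0.4, -0.3, -0.7]
finger_gap: 0.366
```

```bash
python3 st.py
```

```text
t 19.2 pos [0.4689 0.1477 0.1141] yaw 22.98 z [ 2.3e-03 -8.0e-04 -1.0e+00] q [ 0.    0.48 -0.58  2.17  0.46  0.61 -0.51] F [ 0.4 -0.3 -0.7] gap mm 34.1
```

step_arm --steps '[{"translation": [0, 0, 0.006], "turn": [0, 0, 0], "jaw": -1}, {"translation": [0, 0, 0.02], "turn": [0, 0, 0], "jaw": -1}, {"translation": [0, 0, 0.03], "turn": [0, 0, 0], "jaw": -1}, {"translation": [0, 0, 0.03], "turn": [0, 0, 0], "jaw": -1}, {"translation": [0, 0, 0.03], "turn": [0, 0, 0], "jaw": -1}, {"translation": [0, 0, 0.02], "turn": [0, 0, 0], "jaw": -1}, {"translation": [0, 0, 0], "turn": [0, 0, 0], "jaw": -1}, {"translation": [0, 0, 0], "turn": [0, 0, 0], "jaw": -1}, {"translation": [0, 0, 0], "turn": [0, 0, 0], "jaw": -1}, {"translation": [0, 0, 0], "turn": [0, 0, 0], "jaw": -1}]'

```text
t: 20.2
position: [0.4626, 0.1445, 0.1836]
eef_rot: [0.98, 0.199, -0.005, 0.002]
ft_force: [0.1, 0.5, -6.0]
finger_gap: 0.361
```

```bash
python3 st.py; python3 tip.py 13
```

```text
t 20.2 pos [0.4626 0.1445 0.1836] yaw 23.01 z [-0.0091 -0.0057 -0.9999] q [ 0.08  0.38 -0.66  2.1   0.33  0.78 -0.39] F [ 0.1  0.5 -6. ] gap mm 33.6
```

View pics/scene13.png

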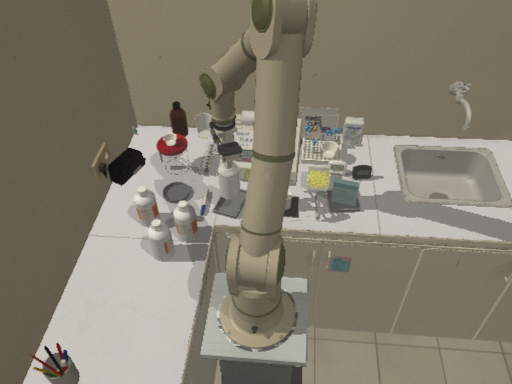

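The bottle is lifted (about 5 N of weight) and upright. Taking it over the round tray.

step_arm --steps '[{"translation": [0.01, 0.03, 0], "turn": [0.05, -0.07, 0], "jaw": -1}, {"translation": [0.01, 0.05, 0], "turn": [0, 0, 0], "jaw": -1}, {"translation": [0.02, 0.07, 0], "turn": [0, 0, 0], "jaw": -1}, {"translation": [0.02, 0.08, 0], "turn": [0, 0, 0], "jaw": -1}, {"translation": [0.02, 0.08, 0], "turn": [0, 0, 0], "jaw": -1}, {"translation": [0.02, 0.07, 0], "turn": [0, 0, 0], "jaw": -1}, {"translation": [0.01, 0.04, 0], "turn": [0, 0, 0], "jaw": -1}, {"translation": [0, 0.02, 0], "turn": [0, 0, 0], "jaw": -1}, {"translation": [0, 0, 0], "turn": [0, 0, 0], "jaw": -1}, {"translation": [0, 0, 0], "turn": [0, 0, 0], "jaw": -1}]'

```text
t: 21.3
position: [0.5166, 0.38, 0.1794]
eef_rot: [0.98, 0.199, -0.002, -0.002]
ft_force: [0.7, -0.8, -5.6]
finger_gap: 0.362
```

```bash
python3 st.py
```

```text
t 21.3 pos [0.5166 0.38   0.1794] yaw 22.91 z [-0.0043  0.003  -1.    ] q [-0.32  0.57 -0.62  1.78  0.39  0.93 -0.7 ] F [ 0.7 -0.8 -5.6] gap mm 33.7
```

step_arm --steps '[{"translation": [0, -0.01, 0], "turn": [-0.02, -0.03, 0], "jaw": -1}, {"translation": [0, -0.006, -0.02], "turn": [0, 0, 0], "jaw": -1}, {"translation": [0, 0, -0.03], "turn": [0, 0, 0], "jaw": -1}, {"translation": [0, 0, -0.03], "turn": [0, 0, 0], "jaw": -1}, {"translation": [0, 0, -0.02], "turn": [0, 0, 0], "jaw": -1}, {"translation": [0, 0, -0.01], "turn": [0, 0, 0], "jaw": -1}, {"translation": [0, 0, 0], "turn": [0, 0, 0], "jaw": -1}, {"translation": [0, 0, 0], "turn": [0, 0, 0], "jaw": -1}, {"translation": [0, 0, 0], "turn": [0, 0, 0], "jaw": -1}, {"translation": [0, 0, 0], "turn": [0, 0, 0], "jaw": -1}]'

```text
t: 22.3
position: [0.517, 0.3655, 0.1189]
eef_rot: [0.981, 0.196, -0.001, 0.001]
ft_force: [-0.3, 0.4, -5.5]
finger_gap: 0.362
```

```bash
python3 st.py
python3 - <<'E'
from h import *
O=[]
for n in("scene","top"):
    p,d=cap(n,"14");c=proj(n,[[.516,.37,.05]])[0].astype(int)
    O.append(cv2.resize(p[c[1]-35:c[1]+35,c[0]-35:c[0]+35,::-1],(400,400),interpolation=cv2.INTER_CUBIC))
cv2.imwrite("pics/v14.png",np.hstack(O))
E
```

```text
t 22.3 pos [0.517  0.3655 0.1189] yaw 22.61 z [-0.001  -0.0031 -1.    ] q [-0.33  0.62 -0.58  1.85  0.46  0.81 -0.75] F [-0.3  0.4 -5.5] gap mm 33.7
```

View pics/v14.png

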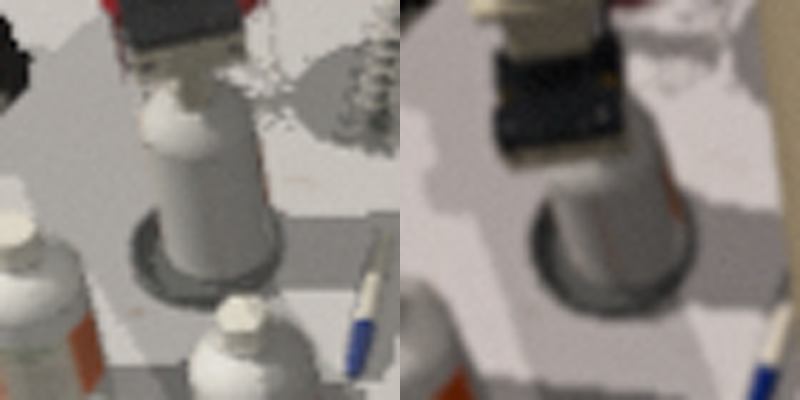

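The bottle is upright above the tray but about 5 mm towards the robot's right (scene crop: left gap about 25 px, right gap about 8 px). I'll shift +6 mm in y and lower onto the floor.

step_arm --steps '[{"translation": [0, 0.007, 0], "turn": [0.02, 0, 0], "jaw": -1}, {"translation": [0, 0.005, 0], "turn": [0, 0, 0], "jaw": -1}, {"translation": [0, 0, -0.003], "turn": [0, 0, 0], "jaw": -1}, {"translation": [0, 0, -0.003], "turn": [0, 0, 0], "jaw": -1}, {"translation": [0, 0, -0.002], "turn": [0, 0, 0], "jaw": -1}, {"translation": [0, 0, 0], "turn": [0, 0, 0], "jaw": -1}, {"translation": [0, 0, 0], "turn": [0, 0, 0], "jaw": -1}, {"translation": [0, 0, 0], "turn": [0, 0, 0], "jaw": -1}, {"translation": [0, 0, 0], "turn": [0, 0, 0], "jaw": -1}, {"translation": [0, 0, 0], "turn": [0, 0, 0], "jaw": -1}]'

```text
t: 23.4
position: [0.5173, 0.372, 0.1151]
eef_rot: [0.981, 0.196, -0.0, 0.0]
ft_force: [0.3, -1.0, -6.3]
finger_gap: 0.368
```

```bash
python3 st.py
```

```text
t 23.4 pos [0.5173 0.372  0.1151] yaw 22.6 z [-1.e-04 -2.e-04 -1.e+00] q [-0.34  0.63 -0.57  1.84  0.46  0.8  -0.76] F [ 0.3 -1.  -6.3] gap mm 34.3
```

step_arm --steps '[{"translation": [0, 0, -0.0015], "turn": [0, 0, 0], "jaw": -1}, {"translation": [0, 0, 0], "turn": [0, 0, 0], "jaw": -1}, {"translation": [0, 0, -0.001], "turn": [0, 0, 0], "jaw": -1}, {"translation": [0, 0, 0], "turn": [0, 0, 0], "jaw": -1}, {"translation": [0, 0, -0.001], "turn": [0, 0, 0], "jaw": -1}, {"translation": [0, 0, 0], "turn": [0, 0, 0], "jaw": -1}, {"translation": [0, 0, 0], "turn": [0, 0, 0], "jaw": -1}, {"translation": [0, 0, 0], "turn": [0, 0, 0], "jaw": -1}, {"translation": [0, 0, 0], "turn": [0, 0, 0], "jaw": -1}, {"translation": [0, 0, 0], "turn": [0, 0, 0], "jaw": -1}]'

```text
t: 24.4
position: [0.5174, 0.3724, 0.1141]
eef_rot: [0.981, 0.196, 0.0, -0.0]
ft_force: [-0.2, -1.0, -3.7]
finger_gap: 0.365
```

```bash
python3 st.py
```

```text
t 24.4 pos [0.5174 0.3724 0.1141] yaw 22.6 z [ 8.e-04  4.e-04 -1.e+00] q [-0.34  0.63 -0.57  1.84  0.46  0.8  -0.76] F [-0.2 -1.  -3.7] gap mm 34.0
```

Contact: the load is coming off. Releasing and rising.

step_arm --steps '[{"translation": [0, 0, -0.001], "turn": [0, 0, 0], "jaw": -1}, {"translation": [0, 0, 0], "turn": [0, 0, 0], "jaw": 0.5}, {"translation": [0, 0, 0], "turn": [0, 0, 0], "jaw": 0.5}, {"translation": [0, 0, 0], "turn": [0, 0, 0], "jaw": 0.5}, {"translation": [0, 0, 0], "turn": [0, 0, 0], "jaw": 0.5}, {"translation": [0, 0, 0.02], "turn": [0, 0, 0], "jaw": 0.5}, {"translation": [0, 0, 0.04], "turn": [0, 0, 0], "jaw": 0.5}, {"translation": [0, 0, 0.06], "turn": [0, 0, 0], "jaw": 0.5}, {"translation": [0, 0, 0.06], "turn": [0, 0, 0], "jaw": 0.5}, {"translation": [0, 0, 0.04], "turn": [0, 0, 0], "jaw": 0.5}]'

```text
t: 25.4
position: [0.5168, 0.373, 0.2286]
eef_rot: [0.98, 0.197, -0.0, -0.0]
ft_force: [0.5, 0.4, -0.0]
finger_gap: 0.749
```

```bash
python3 st.py
python3 - <<'E'
from h import *
O=[]
for n in("scene","top"):
    p,d=cap(n,"15");c=proj(n,[[.516,.37,.05]])[0].astype(int)
    O.append(cv2.resize(p[c[1]-35:c[1]+35,c[0]-35:c[0]+35,::-1],(400,400),interpolation=cv2.INTER_CUBIC))
cv2.imwrite("pics/v15.png",np.hstack(O))
from trays import tops
for n in("scene","top"):
    d=np.load(n+"15.npz");W=world(n,d["d"]);print(n,tops(W,d["d"],(.517,.372),.170,.035,n))
E
```

```text
t 25.4 pos [0.5168 0.373  0.2286] yaw 22.68 z [-7.e-04  8.e-04 -1.e+00] q [-0.29  0.51 -0.64  1.73  0.35  1.01 -0.66] F [ 0.5  0.4 -0. ] gap mm 69.7
scene (array([0.5151, 0.3712]), (514.7, 372.1, 17.8), 41)
top (array([0.5178, 0.3677]), (518.0, 364.7, 18.7), 59)
```

View pics/v15.png

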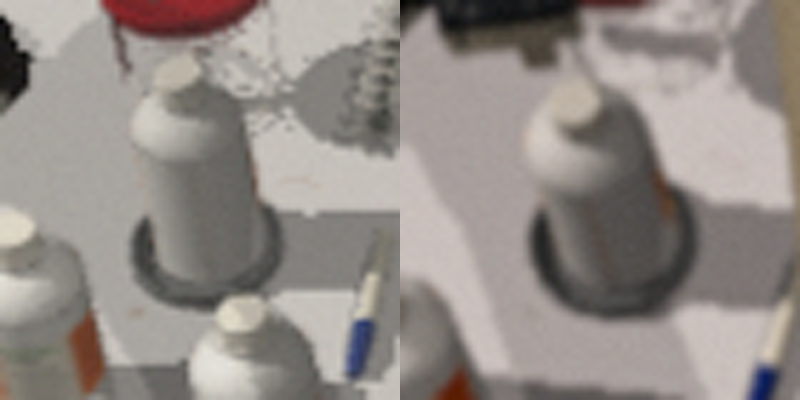

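View pics/top15.png

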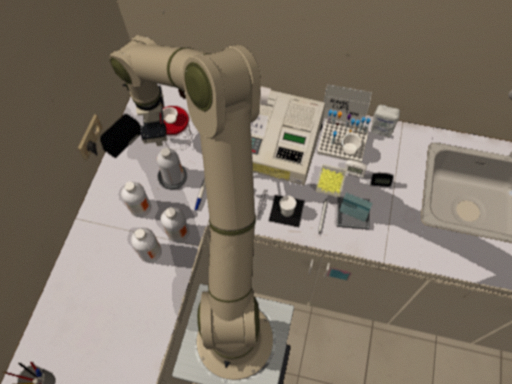

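The bottle stands centred in the round tray (scene crop: tray rim even on both sides), and the cup stands on the pad at top px (288,206). Re-measuring the carton and square tray.

```bash
python3 carton.py 15
python3 - <<'E'
from h import *
from trays import tops
for n in("scene","top"):
    d=np.load(n+"15.npz");W=world(n,d["d"]);print(n,"cup",tops(W,d["d"],(.475,-.068),.069,.04,n))
O=[]
for n in("scene","top"):
    p=np.load(n+"15.npz")["p"];c=proj(n,[[.515,-.298,.05]])[0].astype(int);print(n,c)
    O.append(cv2.resize(p[c[1]-30:c[1]+30,c[0]-30:c[0]+30,::-1],(400,400),interpolation=cv2.INTER_CUBIC))
cv2.imwrite("pics/v15c.png",np.hstack(O))
E
```

```text
scene 38 all 119 ((500.4414978027344, -292.1686706542969), (87.19100189208984, 16.96942901611328), 76.10794830322266) mean [ 500.8 -293.5]
axis deg 78.98160956333506 len est [14.0088679  92.76733526]
top 136 all 380 ((513.4830322265625, -295.78692626953125), (89.7960205078125, 26.669633865356445), 78.28984069824219) mean [ 513.1 -296.4]
axis deg 78.65846172947755 len est [23.04564103 90.64123367]
scene cup (array([ 0.471 , -0.0641]), (470.8, -64.8, 29.3), 113)
top cup (array([ 0.4755, -0.0686]), (475.4, -69.3, 28.0), 155)
scene [345 193]
top [354 208]
```

View pics/v15c.png

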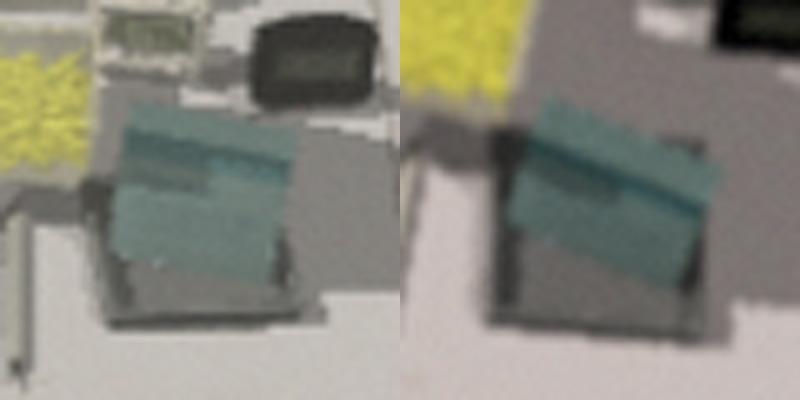

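Run:
```python
from h import *
S=(np.array([(130,102),(297,130),(293,162),(122,133)])+.5)/(400/60)-.5+[315,163]
T=(np.array([(145,100),(318,165),(302,212),(125,145)])+.5)/(400/60)-.5+[324,178]
for n,q in(("scene",S),("top",T)):
    X=ray(n,q,.108)[:,:2]*1000;print(n,X.round(1).tolist(),X.mean(0).round(1),cv2.minAreaRect(X.astype(np.float32)))
    for a,b in((0,1),(3,2)): print(np.degrees(np.arctan2(*(X[a]-X[b])[::-1])))
```

```text
scene [[536.4, -249.0], [519.8, -342.1], [493.6, -338.2], [510.4, -243.8]] [ 515.1 -293.3] ((515.068603515625, -293.3130187988281), (95.81595611572266, 26.49483871459961), 79.9267578125)
79.91021380035151
79.92675213282986
top [[535.4, -252.9], [518.8, -342.5], [491.0, -338.3], [507.8, -247.1]] [ 513.2 -295.2] ((513.2205810546875, -295.2765808105469), (92.74476623535156, 28.134811401367188), 79.52909851074219)
79.50277357245312
79.52909757334267
```

step_arm --steps '[{"translation": [0, -0.04, 0], "turn": [0, 0, -0.4], "jaw": 1}, {"translation": [0, -0.08, 0], "turn": [0, 0, -0.4], "jaw": 1}, {"translation": [0, -0.09, 0], "turn": [0, 0, -0.4], "jaw": 1}, {"translation": [0, -0.09, 0], "turn": [0, 0, -0.4], "jaw": 1}, {"translation": [0, -0.09, 0], "turn": [0, 0, -0.4], "jaw": 1}, {"translation": [0, -0.09, 0], "turn": [0, 0, -0.4], "jaw": 1}, {"translation": [0, -0.09, 0], "turn": [0, 0, -0.4], "jaw": 1}, {"translation": [0, -0.09, 0], "turn": [0, 0, -0.4], "jaw": 1}, {"translation": [0, -0.09, 0], "turn": [0, 0, -0.4], "jaw": 1}, {"translation": [0, -0.09, 0], "turn": [0, 0, -0.4], "jaw": 1}]'

```text
t: 26.5
position: [0.5064, -0.0663, 0.2249]
eef_rot: [0.998, -0.059, -0.003, -0.001]
ft_force: [0.8, -1.5, 0.3]
finger_gap: 1.0
```

```bash
python3 st.py
```

```text
t 26.5 pos [ 0.5064 -0.0663  0.2249] yaw -6.73 z [-0.0049  0.0016 -1.    ] q [ 0.4   0.33 -0.49  2.01  0.2   0.86 -0.32] F [ 0.8 -1.5  0.3] gap mm 93.0
```

step_arm --steps '[{"translation": [0.004, -0.08, 0], "turn": [0, 0, -0.1], "jaw": 1}, {"translation": [0.004, -0.08, 0], "turn": [0, -0.04, -0.1], "jaw": 1}, {"translation": [0.004, -0.08, 0], "turn": [0, 0, -0.1], "jaw": 1}, {"translation": [0.004, -0.07, -0.04], "turn": [0, 0, -0.1], "jaw": 1}, {"translation": [0, -0.06, -0.06], "turn": [0, 0, -0.1], "jaw": 1}, {"translation": [0, -0.03, -0.06], "turn": [0, 0, 0], "jaw": 1}, {"translation": [0, -0.02, -0.04], "turn": [0, 0, 0], "jaw": 1}, {"translation": [0, 0, -0.01], "turn": [0, 0, 0], "jaw": 1}, {"translation": [0, 0, 0], "turn": [0, 0, 0], "jaw": 1}, {"translation": [0, 0, 0], "turn": [0, 0, 0], "jaw": 1}]'

```text
t: 27.5
position: [0.4974, -0.2999, 0.1126]
eef_rot: [0.994, -0.109, -0.005, 0.001]
ft_force: [-0.2, 0.5, 0.0]
finger_gap: 1.0
```

```bash
python3 st.py; python3 tip.py 16
```

```text
t 27.5 pos [ 0.4974 -0.2999  0.1126] yaw -12.53 z [-1.020e-02 -7.000e-04 -9.999e-01] q [ 0.69  0.54 -0.35  1.98  0.29  0.68 -0.07] F [-0.2  0.5  0. ] gap mm 93.0
```

View pics/v16.png

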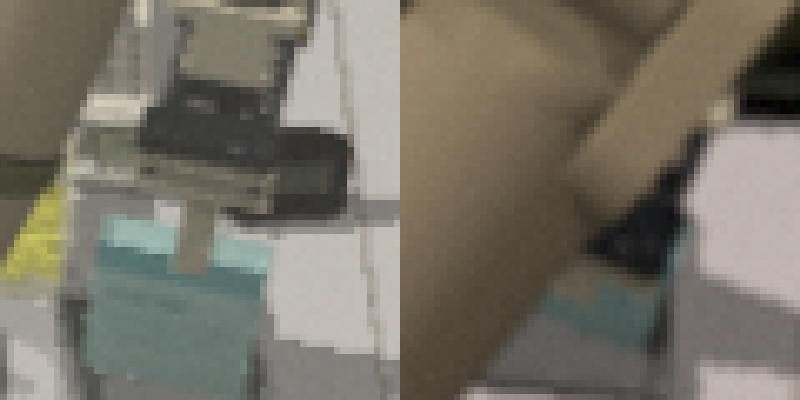

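The near finger hangs in front of the carton's near face at crop (193,270). I'll centre +17 mm in x and +6 mm in y, then descend.

step_arm --steps '[{"translation": [0.015, 0.005, 0], "turn": [0, -0.04, 0.15], "jaw": 1}, {"translation": [0.014, 0.005, 0], "turn": [0, -0.04, 0.15], "jaw": 1}, {"translation": [0.004, 0.002, 0], "turn": [0, 0, 0], "jaw": 1}, {"translation": [0, 0, -0.02], "turn": [0, 0, 0], "jaw": 1}, {"translation": [0, 0, -0.03], "turn": [0, 0, 0], "jaw": 1}, {"translation": [0, 0, -0.03], "turn": [0, 0, 0], "jaw": 1}, {"translation": [0, 0, -0.02], "turn": [0, 0, 0], "jaw": 1}, {"translation": [0, 0, -0.01], "turn": [0, 0, 0], "jaw": 1}, {"translation": [0, 0, 0], "turn": [0, 0, 0], "jaw": 1}, {"translation": [0, 0, 0], "turn": [0, 0, 0], "jaw": 1}]'

```text
t: 28.6
position: [0.5189, -0.291, 0.0574]
eef_rot: [0.996, -0.087, 0.003, 0.001]
ft_force: [0.1, -0.5, 0.1]
finger_gap: 1.003
```

```bash
python3 st.py; python3 tip.py 17
```

```text
t 28.6 pos [ 0.5189 -0.291   0.0574] yaw -10.0 z [ 0.0065 -0.0032 -1.    ] q [ 0.63  0.62 -0.32  2.    0.35  0.57 -0.1 ] F [ 0.1 -0.5  0.1] gap mm 93.3
```

View pics/v17.png

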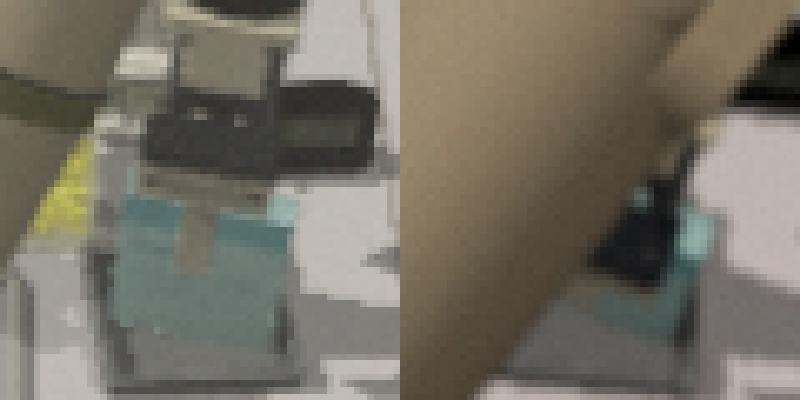

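step_arm --steps '[{"translation": [-0.006, -0.006, 0], "turn": [0.02, 0.04, 0], "jaw": 1}, {"translation": [-0.002, 0, -0.02], "turn": [0, 0, 0], "jaw": 1}, {"translation": [0, 0, -0.02], "turn": [0, 0, 0], "jaw": 1}, {"translation": [0, 0, -0.012], "turn": [0, 0, 0], "jaw": 1}, {"translation": [0, 0, 0], "turn": [0, 0, 0], "jaw": 0.4}, {"translation": [0, 0, 0], "turn": [0, 0, 0], "jaw": 0}, {"translation": [0, 0, 0], "turn": [0, 0, 0], "jaw": -0.1}, {"translation": [0, 0, 0], "turn": [0, 0, 0], "jaw": -0.1}, {"translation": [0, 0, 0], "turn": [0, 0, 0], "jaw": -0.1}, {"translation": [0, 0, 0], "turn": [0, 0, 0], "jaw": -0.1}]' --newtons 10

```text
t: 29.7
position: [0.5152, -0.2949, 0.0306]
eef_rot: [0.996, -0.087, 0.002, 0.001]
ft_force: [-0.3, 0.0, -0.3]
finger_gap: 0.534
```

```bash
python3 st.py; python3 tip.py 18
```

```text
t 29.7 pos [ 0.5152 -0.2949  0.0306] yaw -10.04 z [ 0.0036 -0.0018 -1.    ] q [ 0.63  0.66 -0.3   2.01  0.37  0.52 -0.12] F [-0.3  0.  -0.3] gap mm 49.7
```

View pics/v18.png

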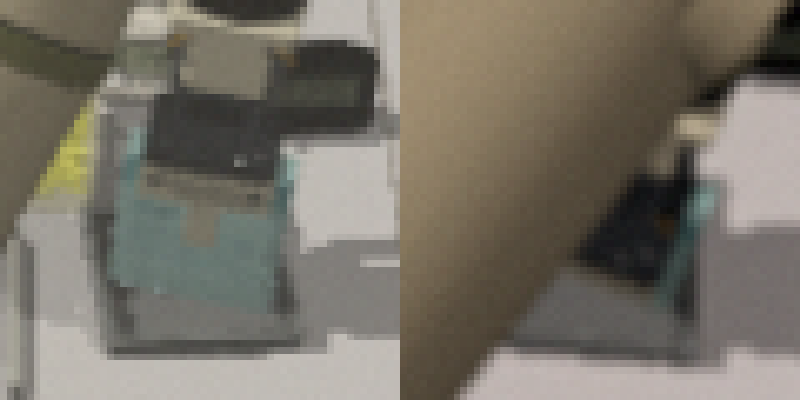

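step_arm --steps '[{"translation": [0, 0, 0], "turn": [0, 0, 0], "jaw": -0.3}, {"translation": [0, 0, 0], "turn": [0, 0, 0], "jaw": -0.4}, {"translation": [0, 0, 0], "turn": [0, 0, 0], "jaw": -0.6}, {"translation": [0, 0, 0], "turn": [0, 0, 0], "jaw": -0.8}, {"translation": [0, 0, 0], "turn": [0, 0, 0], "jaw": -1}, {"translation": [0, 0, 0], "turn": [0, 0, 0], "jaw": -1}, {"translation": [0, 0, 0], "turn": [0, 0, 0], "jaw": -1}, {"translation": [0, 0, 0], "turn": [0, 0, 0], "jaw": -1}, {"translation": [0, 0, 0], "turn": [0, 0, 0], "jaw": -1}, {"translation": [0, 0, 0], "turn": [0, 0, 0], "jaw": -1}]' --newtons 12

```text
t: 30.8
position: [0.5153, -0.295, 0.0308]
eef_rot: [0.996, -0.088, 0.002, 0.001]
ft_force: [1.2, -1.1, 0.8]
finger_gap: 0.278
```

```bash
python3 st.py
```

```text
t 30.8 pos [ 0.5153 -0.295   0.0308] yaw -10.04 z [ 0.0039 -0.0019 -1.    ] q [ 0.63  0.66 -0.3   2.01  0.37  0.52 -0.12] F [ 1.2 -1.1  0.8] gap mm 25.8
```

The carton is gripped at 25.8 mm. Lifting, then carrying and turning.

step_arm --steps '[{"translation": [0, 0, 0.02], "turn": [0, 0, 0], "jaw": -1}, {"translation": [0, 0, 0.04], "turn": [0, 0, 0], "jaw": -1}, {"translation": [0, 0, 0.06], "turn": [0, 0, 0], "jaw": -1}, {"translation": [0, 0, 0.06], "turn": [0, 0, 0], "jaw": -1}, {"translation": [0, 0, 0.06], "turn": [0, 0, 0], "jaw": -1}, {"translation": [0, 0.03, 0.04], "turn": [0, 0, 0.2], "jaw": -1}, {"translation": [0, 0.05, 0.02], "turn": [0, 0, 0.4], "jaw": -1}, {"translation": [0, 0.07, 0], "turn": [0, 0, 0.6], "jaw": -1}, {"translation": [0, 0.07, 0], "turn": [0, 0, 0.8], "jaw": -1}, {"translation": [0, 0.07, 0], "turn": [0, 0, 0.8], "jaw": -1}]'

```text
t: 31.8
position: [0.5117, -0.1458, 0.1902]
eef_rot: [0.996, 0.085, 0.002, 0.001]
ft_force: [-0.3, 0.4, -0.7]
finger_gap: 0.276
```

```bash
python3 st.py
```

```text
t 31.8 pos [ 0.5117 -0.1458  0.1902] yaw 9.78 z [ 0.0035 -0.0026 -1.    ] q [ 0.56  0.4  -0.53  2.01  0.28  0.8   0.04] F [-0.3  0.4 -0.7] gap mm 25.7
```

step_arm --steps '[{"translation": [-0.007, 0.07, 0], "turn": [0, 0.02, 0.9], "jaw": -1}, {"translation": [-0.007, 0.07, 0], "turn": [0, 0, 1], "jaw": -1}, {"translation": [-0.007, 0.07, 0], "turn": [0, 0, 1], "jaw": -1}, {"translation": [-0.007, 0.07, 0], "turn": [0, 0, 1], "jaw": -1}, {"translation": [-0.007, 0.07, 0], "turn": [0, 0, 1], "jaw": -1}, {"translation": [-0.007, 0.06, 0], "turn": [0, 0, 1], "jaw": -1}, {"translation": [-0.007, 0.06, 0], "turn": [0, 0, 1], "jaw": -1}, {"translation": [-0.007, 0.05, 0], "turn": [0, 0, 1], "jaw": -1}, {"translation": [0, 0.03, 0], "turn": [0, 0, 0.8], "jaw": -1}, {"translation": [0, 0, 0], "turn": [0, 0, 0.3], "jaw": -1}]'

```text
t: 32.8
position: [0.47, 0.1563, 0.1913]
eef_rot: [0.785, 0.62, 0.0, 0.001]
ft_force: [-0.1, -0.5, -1.5]
finger_gap: 0.272
```

```bash
python3 st.py
```

```text
t 32.8 pos [0.47   0.1563 0.1913] yaw 76.57 z [ 1.4e-03 -6.0e-04 -1.0e+00] q [ 0.22  0.43 -0.88  2.07  0.45  0.84  0.4 ] F [-0.1 -0.5 -1.5] gap mm 25.3
```

step_arm --steps '[{"translation": [0.01, -0.015, 0], "turn": [0, 0, -0.3], "jaw": -1}, {"translation": [0.007, -0.015, 0], "turn": [0, 0, -0.27], "jaw": -1}, {"translation": [0, -0.005, -0.03], "turn": [0, 0, 0], "jaw": -1}, {"translation": [0, 0, -0.04], "turn": [0, 0, 0], "jaw": -1}, {"translation": [0, 0, -0.05], "turn": [0, 0, 0], "jaw": -1}, {"translation": [0, 0, -0.04], "turn": [0, 0, 0], "jaw": -1}, {"translation": [0, 0, -0.03], "turn": [0, 0, 0], "jaw": -1}, {"translation": [0, 0, -0.01], "turn": [0, 0, 0], "jaw": -1}, {"translation": [0, 0, 0], "turn": [0, 0, 0], "jaw": -1}, {"translation": [0, 0, 0], "turn": [0, 0, 0], "jaw": -1}]'

```text
t: 33.8
position: [0.4782, 0.1311, 0.0886]
eef_rot: [0.813, 0.582, -0.001, 0.003]
ft_force: [0.3, 0.6, 0.4]
finger_gap: 0.282
```

```bash
python3 st.py
python3 - <<'E'
from h import *
O=[]
for n in("scene","top"):
    p,d=cap(n,"19");c=proj(n,[[.4785,.139,.02]])[0].astype(int);print(n,c)
    O.append(cv2.resize(p[c[1]-35:c[1]+35,c[0]-35:c[0]+35,::-1],(400,400),interpolation=cv2.INTER_CUBIC))
cv2.imwrite("pics/v19.png",np.hstack(O))
E
```

```text
t 33.8 pos [0.4782 0.1311 0.0886] yaw 71.13 z [ 0.0018 -0.006  -1.    ] q [ 0.12  0.56 -0.71  2.17  0.64  0.63  0.18] F [0.3 0.6 0.4] gap mm 26.2
scene [232 199]
top [230 195]
```

View pics/v19.png

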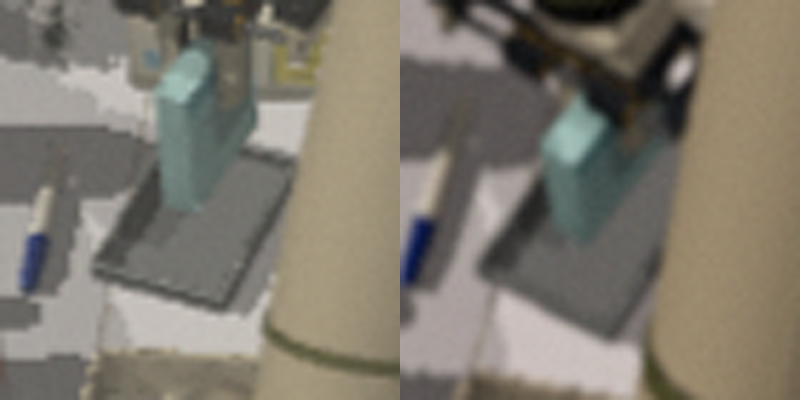

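Run:
```python
from h import *
k=400/70
S=(np.array([(93,270),(228,310),(297,172)])+.5)/k-.5+[232-35,199-35]
T=(np.array([(78,272),(215,340)])+.5)/k-.5+[230-35,195-35]
X=ray("scene",S,.010)[:,:2];print(X.round(4),(X[0]+X[2])/2,np.degrees(np.arctan2(*(X[2]-X[1])[::-1])),np.linalg.norm(X[1]-X[0]),np.linalg.norm(X[2]-X[1]))
Y=ray("top",T,.010)[:,:2];print(Y.round(4),np.degrees(np.arctan2(*(Y[1]-Y[0])[::-1]))+90,np.linalg.norm(Y[1]-Y[0]))
a=np.radians(-17.3);ex=np.array([np.cos(a),np.sin(a)]);print("top center", Y.mean(0)+ex*.072, "scene center",X[:2].mean(0)+ex*.072)
print("angle scene LB",np.degrees(np.arctan2(*(X[1]-X[0])[::-1]))+90)
# carton bottom near corner
print("carton near-bottom scene z",proj("scene",[[.4782,.1311,.06]]))
```

```text
[[0.4222 0.2086]
 [0.3929 0.1131]
 [0.525  0.0803]] [0.47357452 0.14446376] -13.941849971216577 0.09992047209227427 0.13603938229257992
[[0.4208 0.2044]
 [0.3955 0.1097]] -14.976080339722145 0.09808322136376933
top center [0.47690104 0.13562737] scene center [0.47630141 0.13944123]
angle scene LB -17.00755230849984
carton near-bottom scene z [[233.87045278 192.48775781]]
```

step_arm --steps '[{"translation": [0, 0.01, 0], "turn": [0.03, 0.02, 0.15], "jaw": -1}, {"translation": [0, 0.008, -0.01], "turn": [0, 0, 0.15], "jaw": -1}, {"translation": [0, 0, -0.02], "turn": [0, 0, 0], "jaw": -1}, {"translation": [0, 0, -0.03], "turn": [0, 0, 0], "jaw": -1}, {"translation": [0, 0, -0.02], "turn": [0, 0, 0], "jaw": -1}, {"translation": [0, 0, -0.01], "turn": [0, 0, 0], "jaw": -1}, {"translation": [0, 0, -0.004], "turn": [0, 0, 0], "jaw": -1}, {"translation": [0, 0, 0], "turn": [0, 0, 0], "jaw": -1}, {"translation": [0, 0, 0], "turn": [0, 0, 0], "jaw": -1}, {"translation": [0, 0, 0], "turn": [0, 0, 0], "jaw": -1}]'

```text
t: 34.9
position: [0.4794, 0.1421, 0.04]
eef_rot: [0.802, 0.598, 0.001, 0.001]
ft_force: [-0.9, 0.1, -0.3]
finger_gap: 0.275
```

```bash
python3 st.py
python3 - <<'E'
from h import *
O=[]
for n in("scene","top"):
    p,d=cap(n,"20");c=proj(n,[[.4785,.139,.02]])[0].astype(int);print(n,c)
    O.append(cv2.resize(p[c[1]-35:c[1]+35,c[0]-35:c[0]+35,::-1],(400,400),interpolation=cv2.INTER_CUBIC))
cv2.imwrite("pics/v20.png",np.hstack(O))
E
```

```text
t 34.9 pos [0.4794 0.1421 0.04  ] yaw 73.42 z [ 3.e-03 -4.e-04 -1.e+00] q [ 0.04  0.63 -0.63  2.2   0.76  0.53  0.1 ] F [-0.9  0.1 -0.3] gap mm 25.6
scene [232 199]
top [230 195]
```

View pics/v20.png

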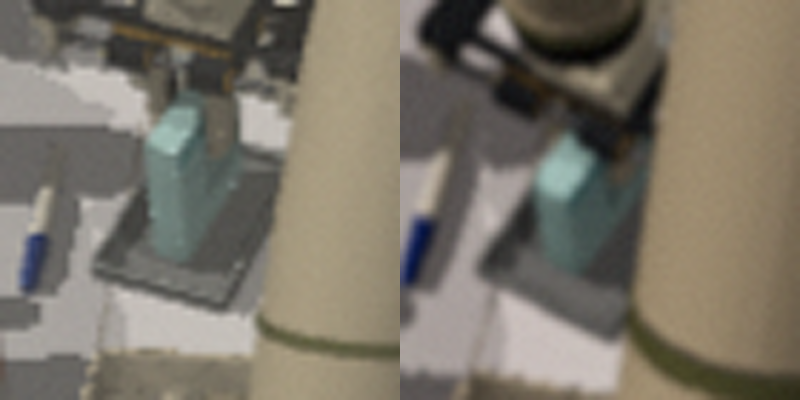

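step_arm --steps '[{"translation": [-0.003, -0.008, 0], "turn": [0, 0.02, 0], "jaw": -1}, {"translation": [0, 0, -0.006], "turn": [0, 0, 0], "jaw": -1}, {"translation": [0, 0, -0.005], "turn": [0, 0, 0], "jaw": -1}, {"translation": [0, 0, -0.003], "turn": [0, 0, 0], "jaw": -1}, {"translation": [0, 0, -0.002], "turn": [0, 0, 0], "jaw": -1}, {"translation": [0, 0, -0.001], "turn": [0, 0, 0], "jaw": -1}, {"translation": [0, 0, 0], "turn": [0, 0, 0], "jaw": -1}, {"translation": [0, 0, 0], "turn": [0, 0, 0], "jaw": -1}, {"translation": [0, 0, 0], "turn": [0, 0, 0], "jaw": -1}, {"translation": [0, 0, 0], "turn": [0, 0, 0], "jaw": -1}]'

```text
t: 36.0
position: [0.4782, 0.1376, 0.0312]
eef_rot: [0.802, 0.598, 0.0, 0.001]
ft_force: [-0.4, -0.6, -0.1]
finger_gap: 0.275
```

```bash
python3 st.py
```

```text
t 36.0 pos [0.4782 0.1376 0.0312] yaw 73.4 z [ 1.4e-03 -3.0e-04 -1.0e+00] q [ 0.03  0.64 -0.61  2.21  0.78  0.51  0.09] F [-0.4 -0.6 -0.1] gap mm 25.6
```

step_arm --steps '[{"translation": [0, 0, -0.001], "turn": [0, 0, 0], "jaw": -1}, {"translation": [0, 0, -0.0005], "turn": [0, 0, 0], "jaw": -1}, {"translation": [0, 0, 0], "turn": [0, 0, 0], "jaw": -0.2}, {"translation": [0, 0, 0], "turn": [0, 0, 0], "jaw": 0}, {"translation": [0, 0, 0], "turn": [0, 0, 0], "jaw": 0.2}, {"translation": [0, 0, 0], "turn": [0, 0, 0], "jaw": 0.2}, {"translation": [0, 0, 0.02], "turn": [0, 0, 0], "jaw": 0.2}, {"translation": [0, 0, 0.04], "turn": [0, 0, 0], "jaw": 0.2}, {"translation": [0, 0, 0.06], "turn": [0, 0, 0], "jaw": 0.2}, {"translation": [0, 0, 0.06], "turn": [0, 0, 0], "jaw": 0.2}]'

```text
t: 37.0
position: [0.4753, 0.1375, 0.122]
eef_rot: [0.801, 0.599, -0.003, -0.001]
ft_force: [0.4, -0.3, -1.0]
finger_gap: 0.602
```

```bash
python3 st.py
python3 - <<'E'
from h import *
O=[]
for n in("scene","top"):
    p,d=cap(n,"21");c=proj(n,[[.4785,.139,.02]])[0].astype(int);print(n,c)
    O.append(cv2.resize(p[c[1]-35:c[1]+35,c[0]-35:c[0]+35,::-1],(400,400),interpolation=cv2.INTER_CUBIC))
cv2.imwrite("pics/v21.png",np.hstack(O))
E
```

```text
t 37.0 pos [0.4753 0.1375 0.122 ] yaw 73.54 z [-0.0058 -0.0015 -1.    ] q [ 0.17  0.52 -0.79  2.14  0.57  0.71  0.28] F [ 0.4 -0.3 -1. ] gap mm 56.0
scene [232 199]
top [230 195]
```

View pics/v21.png

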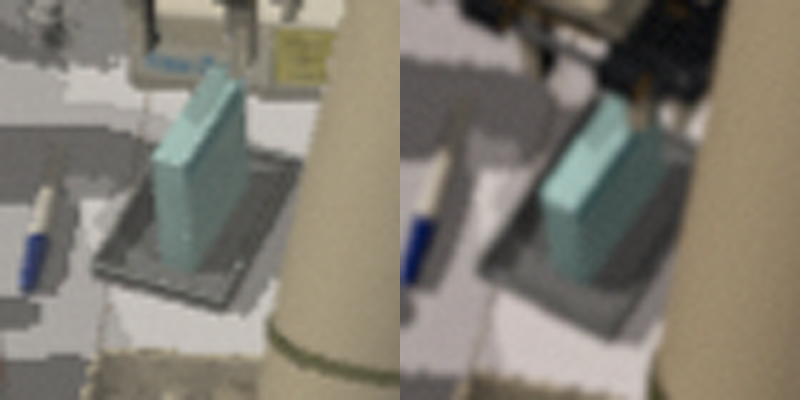

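The carton stands lengthwise and mid-tray, upright. Back to the cup on the pad. In the square tray I'll use a jaw direction of about -40° so the low fingers stay clear of the tip box.

step_arm --steps '[{"translation": [0, 0, 0.03], "turn": [0, -0.03, 0], "jaw": 0.2}, {"translation": [0, -0.04, 0.01], "turn": [0, 0, -0.5], "jaw": 0.4}, {"translation": [0, -0.06, 0], "turn": [0, 0, -1], "jaw": 1}, {"translation": [0, -0.06, 0], "turn": [0, 0, -1], "jaw": 1}, {"translation": [0, -0.06, 0], "turn": [0, 0, -1], "jaw": 1}, {"translation": [0, -0.06, 0], "turn": [0, 0, -1], "jaw": 1}, {"translation": [0, -0.05, 0], "turn": [0, 0, -1], "jaw": 1}, {"translation": [0, -0.04, 0], "turn": [0, 0, -1], "jaw": 1}, {"translation": [0, -0.03, 0], "turn": [0, 0, -1], "jaw": 1}, {"translation": [0, 0, 0], "turn": [0, 0, -0.9], "jaw": 1}]'

```text
t: 38.1
position: [0.4746, -0.0694, 0.1469]
eef_rot: [0.993, 0.118, 0.002, 0.003]
ft_force: [0.6, 0.9, 1.2]
finger_gap: 1.002
```

```bash
python3 st.py
```

```text
t 38.1 pos [ 0.4746 -0.0694  0.1469] yaw 13.56 z [ 0.0043 -0.0051 -1.    ] q [ 0.42  0.4  -0.53  2.16  0.34  0.65 -0.11] F [0.6 0.9 1.2] gap mm 93.2
```

step_arm --steps '[{"translation": [0, 0, -0.02], "turn": [0.03, 0.03, -1], "jaw": 1}, {"translation": [0, 0, -0.04], "turn": [0, 0, -1], "jaw": 1}, {"translation": [0, 0, -0.06], "turn": [0, 0, -1], "jaw": 1}, {"translation": [0, 0, -0.05], "turn": [0, 0, -1], "jaw": 1}, {"translation": [0, 0, -0.03], "turn": [0, 0, 0], "jaw": 1}, {"translation": [0, 0, -0.02], "turn": [0, 0, 0], "jaw": 1}, {"translation": [0, 0, -0.01], "turn": [0, 0, 0], "jaw": 1}, {"translation": [0, 0, 0], "turn": [0, 0, 0], "jaw": 1}, {"translation": [0, 0, 0], "turn": [0, 0, 0], "jaw": 1}, {"translation": [0, 0, 0], "turn": [0, 0, 0], "jaw": 1}]'

```text
t: 39.1
position: [0.4746, -0.0706, 0.0299]
eef_rot: [0.991, -0.134, 0.001, 0.002]
ft_force: [-0.3, -0.2, 0.6]
finger_gap: 0.998
```

```bash
python3 st.py; python3 tip.py 22
```

```text
t 39.1 pos [ 0.4746 -0.0706  0.0299] yaw -15.42 z [ 0.002  -0.0037 -1.    ] q [ 0.19  0.57 -0.24  2.27  0.41  0.33 -0.66] F [-0.3 -0.2  0.6] gap mm 92.8
```

View pics/scene22.png

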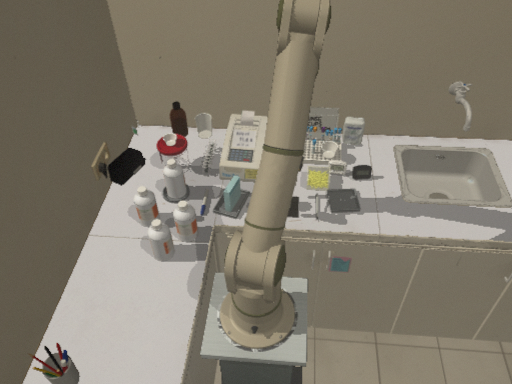

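The arm hides the pad. Bottle (172,190), carton (232,195) and the empty square tray (343,200) are all in order. Going down on the cup at its known spot.

step_arm --steps '[{"translation": [0.001, 0.006, 0], "turn": [0.02, 0, 0], "jaw": 1}, {"translation": [0, 0, -0.02], "turn": [0, 0, 0], "jaw": 1}, {"translation": [0, 0, -0.025], "turn": [0, 0, 0], "jaw": 1}, {"translation": [0, 0, -0.015], "turn": [0, 0, 0], "jaw": 1}, {"translation": [0, 0, -0.008], "turn": [0, 0, 0], "jaw": 1}, {"translation": [0, 0, 0], "turn": [0, 0, 0], "jaw": 1}, {"translation": [0, 0, 0], "turn": [0, 0, 0], "jaw": -1}, {"translation": [0, 0, 0], "turn": [0, 0, 0], "jaw": -1}, {"translation": [0, 0, 0], "turn": [0, 0, 0], "jaw": -1}, {"translation": [0, 0, 0], "turn": [0, 0, 0], "jaw": -1}]' --newtons 12

```text
t: 40.2
position: [0.4762, -0.0676, -0.0051]
eef_rot: [0.991, -0.134, 0.003, 0.0]
ft_force: [0.2, 0.1, 0.0]
finger_gap: 0.708
```

step_arm --steps '[{"translation": [0, 0, 0], "turn": [0, 0, 0], "jaw": -1}, {"translation": [0, 0, 0], "turn": [0, 0, 0], "jaw": -1}, {"translation": [0, 0, 0], "turn": [0, 0, 0], "jaw": -1}, {"translation": [0, 0, 0], "turn": [0, 0, 0], "jaw": -1}, {"translation": [0, 0, 0], "turn": [0, 0, 0], "jaw": -1}, {"translation": [0, 0, 0], "turn": [0, 0, 0], "jaw": -1}, {"translation": [0, 0, 0], "turn": [0, 0, 0], "jaw": -1}, {"translation": [0, 0, 0], "turn": [0, 0, 0], "jaw": -1}, {"translation": [0, 0, 0], "turn": [0, 0, 0], "jaw": -1}, {"translation": [0, 0, 0], "turn": [0, 0, 0], "jaw": -1}]'

```text
t: 41.2
position: [0.4763, -0.0677, -0.0048]
eef_rot: [0.991, -0.135, 0.003, 0.0]
ft_force: [1.1, -0.2, -1.1]
finger_gap: 0.586
```

```bash
python3 st.py
python3 - <<'E'
from h import *
O=[]
for n in("scene","top"):
    p=np.load(n+"22.npz")["p"];c=proj(n,[[.517,-.297,.01]])[0].astype(int);print(n,c)
    O.append(cv2.resize(p[c[1]-35:c[1]+35,c[0]-35:c[0]+35,::-1],(400,400),interpolation=cv2.INTER_CUBIC))
cv2.imwrite("pics/v22s.png",np.hstack(O))
E
```

```text
t 41.2 pos [ 0.4763 -0.0677 -0.0048] yaw -15.47 z [ 0.0059 -0.0012 -1.    ] q [ 0.14  0.64 -0.17  2.29  0.45  0.24 -0.7 ] F [ 1.1 -0.2 -1.1] gap mm 54.5
scene [344 200]
top [352 212]
```

View pics/v22s.png

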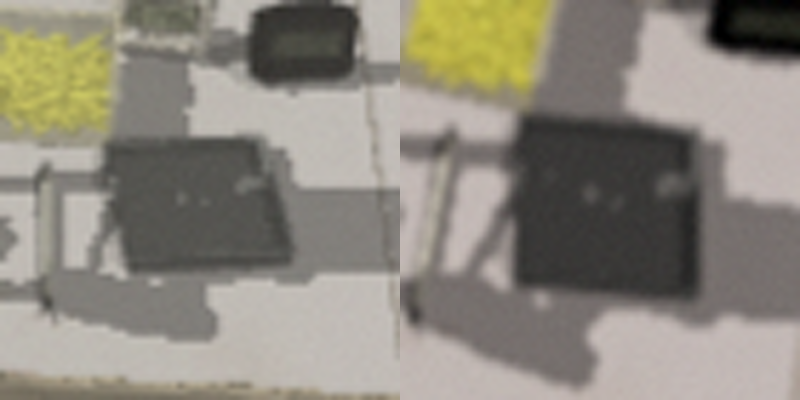

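Run:
```python
from h import *
k=400/70
S=(np.array([(105,142),(265,137),(293,265),(130,272)])+.5)/k-.5+[344-35,200-35]
T=(np.array([(123,117),(297,128),(295,297),(115,290)])+.5)/k-.5+[352-35,212-35]
for n,q in(("scene",S),("top",T)):
    X=ray(n,q,.010)[:,:2]*1000;print(n,X.round(0).tolist(),X.mean(0),cv2.minAreaRect(X.astype(np.float32)))
# tip box rim from yellow mask
p=np.load("top22.npz")["p"].astype(int);m=(p[...,0]-p[...,2]>80)&(p[...,1]>120);v,u=np.nonzero(m);sel=(u>300)&(v>160)
print(cv2.minAreaRect((ray("top",np.c_[u,v][sel],.045)[:,:2]*1000).astype(np.float32)))
```

```text
scene [[572.0, -232.0], [585.0, -343.0], [463.0, -355.0], [449.0, -246.0]] [ 516.8934055  -293.83518274] ((516.5464477539062, -294.5625), (123.78587341308594, 112.50996398925781), 6.639647483825684)
top [[566.0, -236.0], [583.0, -343.0], [469.0, -357.0], [448.0, -251.0]] [ 516.53403412 -296.86031002] ((515.72216796875, -296.88458251953125), (122.35555267333984, 108.23040771484375), 7.199841022491455)
((605.3446655273438, -196.396484375), (77.25879669189453, 82.96511840820312), 88.04419708251953)
```

The cup is gripped at 54.5 mm. The square tray centre is (.5165, -.2955). Lift and carry.

step_arm --steps '[{"translation": [0, 0, 0.02], "turn": [0, 0, 0], "jaw": -1}, {"translation": [0, 0, 0.04], "turn": [0, 0, 0], "jaw": -1}, {"translation": [0, 0, 0.06], "turn": [0, 0, 0], "jaw": -1}, {"translation": [0, -0.02, 0.05], "turn": [0, 0, -0.5], "jaw": -1}, {"translation": [0.01, -0.05, 0.02], "turn": [0, 0, -0.6], "jaw": -1}, {"translation": [0.015, -0.07, 0], "turn": [0, 0, -0.6], "jaw": -1}, {"translation": [0.015, -0.08, 0], "turn": [0, 0, -0.6], "jaw": -1}, {"translation": [0.015, -0.08, 0], "turn": [0, 0, -0.6], "jaw": -1}, {"translation": [0.015, -0.07, 0], "turn": [0, 0, -0.5], "jaw": -1}, {"translation": [0.01, -0.05, 0], "turn": [0, 0, 0], "jaw": -1}]'

```text
t: 42.2
position: [0.5154, -0.2807, 0.1022]
eef_rot: [0.942, -0.336, 0.004, -0.0]
ft_force: [-0.9, -0.0, -0.7]
finger_gap: 0.586
```

```bash
python3 st.py
```

```text
t 42.2 pos [ 0.5154 -0.2807  0.1022] yaw -39.24 z [ 0.008  -0.0018 -1.    ] q [ 0.58  0.54 -0.26  1.99  0.22  0.63 -0.5 ] F [-0.9 -0.  -0.7] gap mm 54.5
```

step_arm --steps '[{"translation": [0, -0.015, 0], "turn": [0, 0.05, 0], "jaw": -1}, {"translation": [0, 0, -0.02], "turn": [0, 0, 0], "jaw": -1}, {"translation": [0, 0, -0.04], "turn": [0, 0, 0], "jaw": -1}, {"translation": [0, 0, -0.04], "turn": [0, 0, 0], "jaw": -1}, {"translation": [0, 0, -0.03], "turn": [0, 0, 0], "jaw": -1}, {"translation": [0, 0, -0.02], "turn": [0, 0, 0], "jaw": -1}, {"translation": [0, 0, -0.01], "turn": [0, 0, 0], "jaw": -1}, {"translation": [0, 0, 0], "turn": [0, 0, 0], "jaw": -1}, {"translation": [0, 0, 0], "turn": [0, 0, 0], "jaw": -1}, {"translation": [0, 0, 0], "turn": [0, 0, 0], "jaw": -1}]'

```text
t: 43.2
position: [0.5139, -0.2813, 0.0205]
eef_rot: [0.943, -0.334, 0.0, -0.001]
ft_force: [0.1, -1.1, -0.5]
finger_gap: 0.585
```

```bash
python3 st.py; python3 tip.py 23
```

```text
t 43.2 pos [ 0.5139 -0.2813  0.0205] yaw -38.97 z [ 0.0018  0.0024 -1.    ] q [ 0.55  0.66 -0.21  2.04  0.28  0.47 -0.55] F [ 0.1 -1.1 -0.5] gap mm 54.4
```

View pics/v23.png

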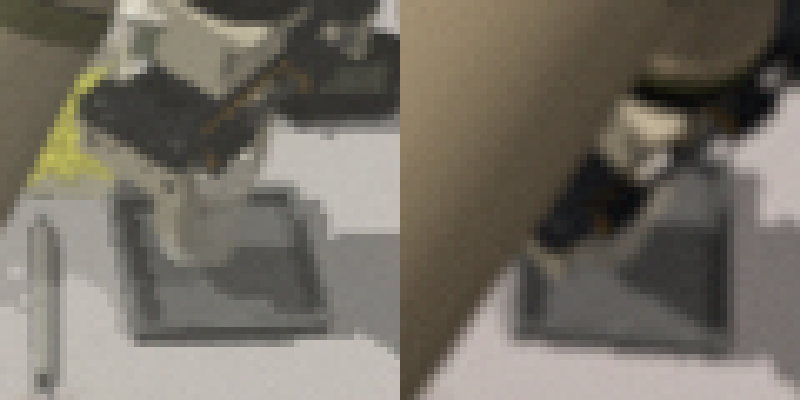

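The cup hangs upright over the tray, 14 mm short in y. Correcting, then lowering.

step_arm --steps '[{"translation": [0.002, -0.012, 0], "turn": [-0.02, 0.01, 0], "jaw": -1}, {"translation": [0.002, -0.012, 0], "turn": [0, 0, 0], "jaw": -1}, {"translation": [0, -0.006, 0], "turn": [0, 0, 0], "jaw": -1}, {"translation": [0, 0, -0.012], "turn": [0, 0, 0], "jaw": -1}, {"translation": [0, 0, -0.014], "turn": [0, 0, 0], "jaw": -1}, {"translation": [0, 0, -0.01], "turn": [0, 0, 0], "jaw": -1}, {"translation": [0, 0, -0.006], "turn": [0, 0, 0], "jaw": -1}, {"translation": [0, 0, 0], "turn": [0, 0, 0], "jaw": -1}, {"translation": [0, 0, 0], "turn": [0, 0, 0], "jaw": -1}, {"translation": [0, 0, 0], "turn": [0, 0, 0], "jaw": -1}]'

```text
t: 44.3
position: [0.5161, -0.2986, -0.0021]
eef_rot: [0.942, -0.334, 0.001, 0.0]
ft_force: [-0.4, 0.3, 0.2]
finger_gap: 0.581
```

```bash
python3 st.py; python3 tip.py 24
```

```text
t 44.3 pos [ 0.5161 -0.2986 -0.0021] yaw -39.05 z [ 1.2e-03 -8.0e-04 -1.0e+00] q [ 0.56  0.7  -0.19  2.02  0.29  0.44 -0.54] F [-0.4  0.3  0.2] gap mm 54.1
```

View pics/v24.png

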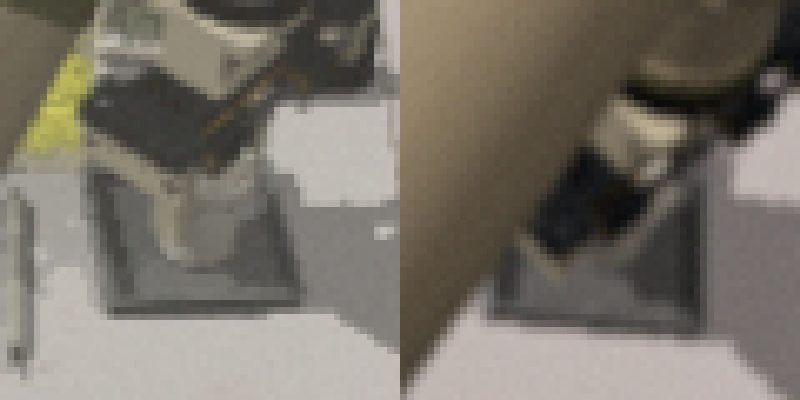

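step_arm --steps '[{"translation": [0, 0.005, 0], "turn": [0, 0, 0], "jaw": -1}, {"translation": [0, 0, -0.002], "turn": [0, 0, 0], "jaw": -1}, {"translation": [0, 0, -0.002], "turn": [0, 0, 0], "jaw": -1}, {"translation": [0, 0, -0.001], "turn": [0, 0, 0], "jaw": -1}, {"translation": [0, 0, 0], "turn": [0, 0, 0], "jaw": -1}, {"translation": [0, 0, 0], "turn": [0, 0, 0], "jaw": -1}, {"translation": [0, 0, 0], "turn": [0, 0, 0], "jaw": -1}, {"translation": [0, 0, 0], "turn": [0, 0, 0], "jaw": -1}, {"translation": [0, 0, 0], "turn": [0, 0, 0], "jaw": -1}, {"translation": [0, 0, 0], "turn": [0, 0, 0], "jaw": -1}]'

```text
t: 45.4
position: [0.5165, -0.2962, -0.004]
eef_rot: [0.942, -0.334, 0.001, 0.0]
ft_force: [-0.7, -1.3, -1.3]
finger_gap: 0.586
```

```bash
python3 st.py
```

```text
t 45.4 pos [ 0.5165 -0.2962 -0.004 ] yaw -39.06 z [ 0.0025 -0.0014 -1.    ] q [ 0.55  0.7  -0.19  2.03  0.29  0.43 -0.54] F [-0.7 -1.3 -1.3] gap mm 54.5
```

step_arm --steps '[{"translation": [0, 0, -0.0015], "turn": [0, 0, 0], "jaw": -1}, {"translation": [0, 0, -0.0005], "turn": [0, 0, 0], "jaw": -1}, {"translation": [0, 0, 0], "turn": [0, 0, 0], "jaw": 0.5}, {"translation": [0, 0, 0], "turn": [0, 0, 0], "jaw": 0.8}, {"translation": [0, 0, 0], "turn": [0, 0, 0], "jaw": 0.8}, {"translation": [0, 0, 0.02], "turn": [0, 0, 0], "jaw": 0.8}, {"translation": [0, 0, 0.04], "turn": [0, 0, 0], "jaw": 0.8}, {"translation": [0, 0, 0.06], "turn": [0, 0, 0], "jaw": 0.8}, {"translation": [0, 0, 0.08], "turn": [0, 0, 0], "jaw": 0.8}, {"translation": [0, 0, 0.08], "turn": [0, 0, 0], "jaw": 0.8}]'

```text
t: 46.4
position: [0.513, -0.294, 0.1364]
eef_rot: [0.943, -0.334, -0.004, -0.0]
ft_force: [-0.1, 0.6, -0.5]
finger_gap: 0.903
```

step_arm --steps '[{"translation": [0, 0, 0.08], "turn": [0, 0, 0], "jaw": 0.8}, {"translation": [0, 0.05, 0.06], "turn": [0, 0, 0], "jaw": 0.8}, {"translation": [0, 0.08, 0], "turn": [0, 0, 0], "jaw": 0.8}, {"translation": [0, 0.08, 0], "turn": [0, 0, 0], "jaw": 0.8}, {"translation": [0, 0.08, 0], "turn": [0, 0, 0], "jaw": 0.8}, {"translation": [0, 0.08, 0], "turn": [0, 0, 0], "jaw": 0.8}, {"translation": [0, 0.05, 0], "turn": [0, 0, 0], "jaw": 0.8}, {"translation": [0, 0.03, 0], "turn": [0, 0, 0], "jaw": 0.8}, {"translation": [0, 0, 0], "turn": [0, 0, 0], "jaw": 0.8}, {"translation": [0, 0, 0], "turn": [0, 0, 0], "jaw": 0.8}]'

```text
t: 47.4
position: [0.513, -0.0631, 0.2247]
eef_rot: [0.942, -0.335, 0.006, 0.0]
ft_force: [0.1, -1.0, 0.6]
finger_gap: 0.901
```

```bash
python3 st.py
python3 - <<'E'
from h import *
from trays import tops
O=[]
for n in("scene","top"):
    p,d=cap(n,"25");W=world(n,d);print(n,"cup",tops(W,d,(.5165,-.296),.069,.04,n))
    for X in([.517,-.297,.02],[.478,.139,.04],[.516,.371,.06]):
        c=proj(n,[X])[0].astype(int);O.append(cv2.resize(p[c[1]-35:c[1]+35,c[0]-35:c[0]+35,::-1],(260,260),interpolation=cv2.INTER_CUBIC))
cv2.imwrite("pics/v25.png",np.vstack([np.hstack(O[:3]),np.hstack(O[3:])]))
E
```

```text
t 47.4 pos [ 0.513  -0.0631  0.2247] yaw -39.13 z [ 0.0114 -0.0042 -0.9999] q [ 0.29  0.31 -0.36  2.01  0.16  0.83 -0.84] F [ 0.1 -1.   0.6] gap mm 83.8
scene cup (array([ 0.5119, -0.2915]), (511.4, -291.1, 29.6), 108)
top cup (array([ 0.5159, -0.2974]), (515.9, -296.5, 28.5), 152)
```

View pics/v25.png

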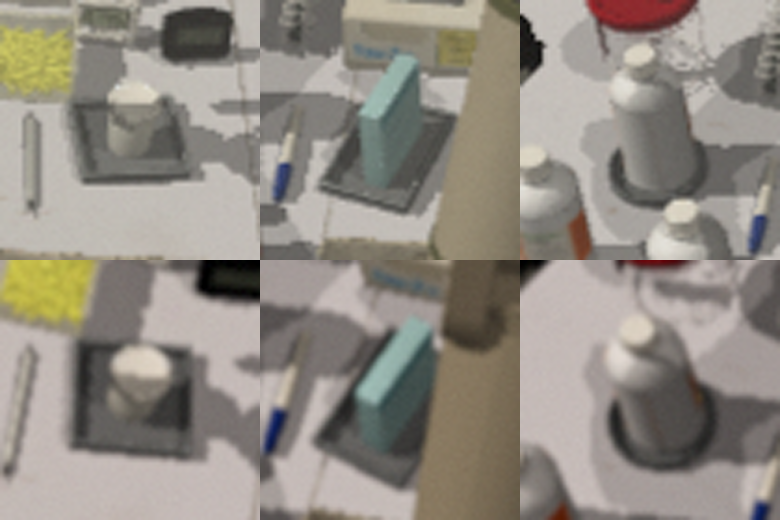

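View pics/top25.png

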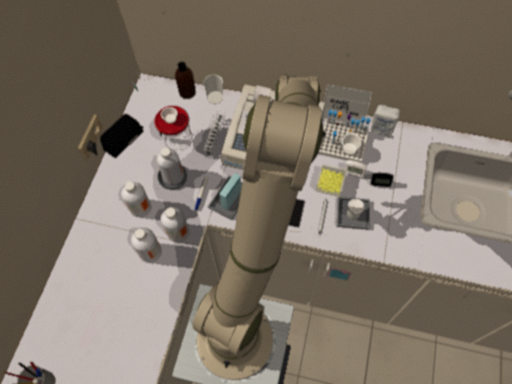

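```bash
python3 carton.py 25
python3 - <<'E'
from h import *
# carton top-face corners are compared with the TCP release pose (.478,.1376); bystander shift:
for n,box in(("top",(315,395,160,195)),("scene",(303,375,158,185))):
    a=np.load(n+("1" if n=="scene" else "15")+".npz")["p"].astype(int);b=np.load(n+"25.npz")["p"].astype(int)
    u0,u1,v0,v1=box
    s,_=cv2.phaseCorrelate(a[v0:v1,u0:u1].mean(-1).astype(np.float32),b[v0:v1,u0:u1].mean(-1).astype(np.float32));print(n,"bystander shift px",s)
E
```

```text
scene 104 all 166 ((472.3000793457031, 137.53701782226562), (27.01657485961914, 99.21123504638672), 72.95087432861328) mean [473.1 137.9]
axis deg 162.23980932797176 len est [24.85478908 99.55246621]
top 163 all 321 ((474.0751647949219, 134.55142211914062), (26.945898056030273, 93.0681381225586), 72.62387084960938) mean [473.9 134.9]
axis deg 161.07811592789713 len est [26.07087213 93.64896131]
top bystander shift px (-0.1333651408550054, -0.13382508236881208)
scene bystander shift px (-0.013027909560285877, 0.5466716602242325)
```

Everything is within about 4 mm of its tray centre, the carton's axis is at -18° against the tray's -17°, and the bystanders haven't moved. Handing in.

```bash
python3 -c "
from cell import r
print(r.close_job(), r.sense()['t'])"
```

```text
the job is handed in; nothing more can be done
the job is handed in; nothing more can be done
```

I swapped all three and handed the job in at about 47.5 s, with the gripper clear of everything. I parked the cup on the black pad, then moved the bottle to the round tray, the carton to the oblong tray and the cup to the square tray. The final pictures show all three upright in their trays and the pad empty.

**Last checks:**
- **Bottle:** evenly ringed by the round tray's rim, about 3 mm from its centre.
- **Carton:** about 4 mm from the oblong tray's centre, lengthwise along it (about -18° against about -17°).
- **Cup:** about 3 mm from the square tray's centre.
- **Tip box and timers:** no visible shift in the pictures, at most about half a pixel.

**What went wrong or disagreed:**
- **Fingertip height:** the fingertips were about 40–47 mm above the reported TCP height. My first close on the cup therefore shut above its lid and touched nothing.
- **Bottle grip:** my first close on the bottle met its body at 77 mm instead of the cap, with the grip set to 30 N. I opened, rose 6 mm and regripped the cap at 34 mm.
- **Cameras:** the two cameras differ by about 4–5 mm, so I averaged them. The distances above carry that uncertainty.
- **Contact on setting down:** I felt it in the wrist force only for the bottle. For the cup and carton I relied on returning to the pick height, because their weight is about the size of the force noise.

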